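# Fetch the heat sink from behind the bottle and the cases

### The arm

A 6-joint arm with a two-finger parallel gripper is mounted at the origin on the work surface. World frame = base frame: x ahead of the robot, y to its left, z up, the work surface at z = 0. Lengths are in m, angles in degrees, forces in N, time in s.
With the tool pointing down it reaches from about 0.35 to 0.875 m from the base axis. Payload 4.2 kg.
Tool frame: the origin (TCP) lies between the finger pads; the fingertips stand 17 mm ahead of it and the grasp point (between the pads) lies 2 mm behind it; z points along the fingers, y is the direction in which the jaws open and shut (so a half turn about z gives the same grasp; the last joint's range is limited). The gripper opens to 87 mm and grips with 3 to 60 N. Pads are 19 mm wide; open, the fingers measure 117 mm over their backs; the gripper's body (75 mm by 190 mm) begins 51 mm behind the grasp point.
Start: joints at [90.447, 22.042, 0.453, 0, -68.411, -14.817], TCP at [0.155, 0.605, 0.24] pointing down, gripper open.
Joint ranges: [-179.83, 179.83], [-69.29, 118.12], [-61.27, 80.66], [-181.25, 117.63], [-171.15, -9.14], [-177.46, 177.46]. Speed limits (degrees/s): [159.86, 159.86, 180, 180, 180, 180].

### API

Orientations are given as a 3x3 rotation matrix whose columns are the frame's x, y, z axes.
In Python, from station import r gives the robot as it stands.
- The arm moves only by the shell command python3 -m creep 'ROWS'. ROWS is JSON, a list of rows, each a list of 7 numbers: the opening, from 0 (shut) to 1 (fully open), then the shift along the tool's x, y, z scaled (see below), then the turn, a rotation vector about the tool's x, y, z scaled (see below). A call has 1 to 5 rows; each row is the pose to reach, as a shift and turn from the pose measured when the call began, along the tool's axes at that moment, turning the shorter way round; what a row does not reach only later rows make up. The controller multiplies each number of a shift by 300 mm and each number of a turn by 180 degrees. A row lasts 1/12 s, in which the tool goes at most 41.7 mm and 7.16 degrees, less where a joint would pass 70% of its speed; a pose out of reach is approached as far as the arm can. A call with a number of a shift or a turn outside -1 to 1 is refused whole. A call with a gripper value outside its range is refused whole. The fingers move at their own pace and stop on an object; the grip force is fixed at half the most. Time passes only in rows, so rows that repeat a pose let the fingers close. It gives the time, the measured TCP pose, the force and the opening at its end, in the units of the state.
- r.sense(): the state, without advancing time (a new reading comes with each control period).
- r.capture(name): name is "scene" or "top" or "wrist"; returns the picture (420x560x3 uint8, blue, green, red); there is no depth.
- r.camera_model(name): a dict with "mtx" (3x3 intrinsics, pixels), "R" (3x3) and "t" (3): a world point X has camera coordinates R X + t; the wrist camera has in their place "mount" (4x4, takes a point from camera to tool coordinates, whose origin is the TCP and whose axes are the flange's). Camera axes: x right, y down, z forward; pixel columns grow to the right and rows downward; lengths in m; the calibration is good to about 2 mm. A picture is of the moment at which its call begins: read the wrist's pose just before it. camera_model takes no time and is no camera call.
- r.finish_job(): hands the job in, once; it reports no verdict.
Trained networks look in the newest picture that a camera, given by its name, has taken for a name from the list of things; names that differ only in an ending like _2 or _b are one class to them, and where a whole thing is asked for, a point or a joint stands for the part that bears it (a point fixed in the world has none). Each returns a list of dicts, best first, with "score" (0 to 1); they miss things now and then, are a little off and sometimes report something else, mostly with a low value. They report only what shows in the picture. A call takes as long as a camera call.
- r.recognise(camera, target): "rect" ([left, top, right, bottom] as shares, 0 to 1, of the picture: columns of its width, rows of its height, round what is visible of it).
- r.outline_of(camera, target): "pixels" (420x560 bool, what is visible of it) and "rect" ([left, top, right, bottom] as shares, 0 to 1, of the picture: columns of its width, rows of its height, round what is visible of it).
The state is a dict: "time_s": time; "joints": joint angles; "joint_velocities": joint speeds; "effort": joint torques, N m; "tcp_pos": TCP position; "ee_rot": TCP orientation; "wrist_force": force on the tool from outside, world axes, zero at the start; "moment": the same for the moment, N m; "gripper_width": opening from 0.0 (shut) to 1.0 (fully open).
Only numpy, scipy, OpenCV 4.12 (cv2) and the standard library are available. Lean on these libraries where they do the work, as an engineer would, in place of code of your own. Each camera call takes 0.05 s, during which the arm holds its last target.

### The job

The heat sink stands at the back of the blue steel plate behind a dispenser bottle and a stack of two component cases: clear the bottle and both cases onto the black rubber mat, each standing upright on the mat itself, and only then fetch the heat sink and set it flat, centred and square on the bare silver pad of the circuit board. Then put the bottle and the large case back on the spots where they stood, the case turned as before, and the small case back on top of the large one, centred and square so that it is fully supported. Leave the solder spool, the tin and the screwdriver alone.

Things in the scene. Friction and masses are not known exactly. Their poses are not given: they have to be found in the camera images.
- plate: Blue-painted sheet-steel parts plate, fixed flat on the bench, 220 (x) by 270 (y) by 3 mm thick, with an upturned edge 22 mm high above the bench along its far (+x) side only. Origin at the centre of its underside; x points to the upturned edge. The bottle, the cases and the heat sink start on it.
- bottle: White square dispenser bottle, body 56 by 56 by 70 mm, a short white neck, then a round steel cap 34 mm in diameter reaching from 78 to 110 mm above its foot (grip it there). 0.2 kg nominal. Origin at the centre of its underside, z up. Starts in the front row of the plate, to the left or right.
- case_large: Large closed grey component case, a box 88 (x) by 64 (y) by 50 mm (z), flat top with a paper label, dark seam, small steel latch on its -x end. 0.32 kg nominal. Origin at the centre of its underside. Starts in the front row of the plate, beside the bottle, its x within 0.1 rad of the plate's x, with the small case on it.
- case_small: Small closed grey component case of the same kind, a box 52 (x) by 36 (y) by 42 mm (z). 0.12 kg nominal. Origin at the centre of its underside. Starts on top of the large case (its origin 50 mm above the large case's origin).
- heatsink: Bare aluminium finned heat sink, 50 (x, along the fins) by 40 (y, over the outer fins) by 26 mm high; solid 7 mm base, six fins up. 0.11 kg. Grip it across y on the outer fins, low down. Origin at the centre of its underside. Starts in the plate's back row, midway behind bottle and cases, which leave a gripper no room to reach it until they are gone.
- mat: Black rubber mat fixed on the bench to the left or right of the plate, 280 (x) by 150 (y) by 3 mm thick: the side area. Origin at the centre of its underside; room for the bottle and both cases in a row along x.
- board: Green circuit board, 150 (x) by 130 (y) mm, in a fixed low holder on the other side of the plate from the mat; board top 20 mm above the bench. Its middle is a bare silver pad 60 (x) by 50 (y) mm for the heat sink, x along x, either way round. Origin on the bench under the pad's centre. Connectors 12 mm high from 57 mm out along x, parts up to 13 mm high from 51 mm out along y.
- spool: Solder spool with black flanges standing upright, 54 mm in diameter and 44 mm high. Origin at the centre of its underside. Bystander: do not move.
- tin: Low dark steel tin of brass wool, 68 mm in diameter, 38 mm high. Origin at the centre of its underside. Bystander: do not move.
- screwdriver: Screwdriver lying on the bench beyond the plate. Bystander: do not move.

How it is judged:
By the outcome, as a careful person would: the job done as asked, in the order asked, and still so for the second after the job is handed in, with the robot touching nothing.
It also fails if it takes over 141 s, if anything falls off the work surface, if the arm or the gripper's body presses on something with over 40 N, if the wrist force passes 120 N, or if a joint passes its speed limit or range.

## Working session

There is one attempt and no reset: what is moved stays moved. The work goes in short steps, Python scripts to look and compute and a shell command to move; the robot and the scene stay as the last step left them, time stands still between calls to the robot, and variables do not carry over. Pictures are saved under pics/ and viewed, and the job is handed in when it is done.

```bash
ls; mkdir -p pics; python3 - <<'E'
from station import r
import cv2, numpy as np
print(r.sense())
for n in ("scene","top","wrist"):
    im=r.capture(n); cv2.imwrite(f"pics/{n}0.png",im)
    m=r.camera_model(n); print(n,{k:np.round(np.array(v),4).tolist() for k,v in m.items()})
E
```

```text
pics
{'time_s': 0.0, 'joints': array([ 9.04491456e+01,  2.20883620e+01,  3.78783157e-01, -2.85162039e-02,
       -6.84110560e+01, -1.48159477e+01]), 'joint_velocities': array([ 0.07613344,  0.08225084,  0.05500969,  0.06297392, -0.01777646,
        0.00231714]), 'effort': array([ 1.19242750e-04, -3.90671039e+01,  1.87412918e+01,  4.21995431e+00,
        1.10504357e-02, -1.87800865e-04]), 'tcp_pos': array([0.15492898, 0.60489902, 0.23847926]), 'ee_rot': array([[ 9.68681537e-01, -2.48306023e-01, -4.46267957e-04],
       [-2.48306408e-01, -9.68679245e-01, -2.10899276e-03],
       [ 9.13850987e-05,  2.15375354e-03, -9.99997676e-01]]), 'wrist_force': array([0.33057939, 0.11350283, 0.5854409 ]), 'moment': array([-0.04294603,  0.0379257 , -0.03570314]), 'gripper_width': 0.9995666212370931}
scene {'mtx': [[462.4621, 0.0, 285.9191], [0.0, 462.4621, 207.5608], [0.0, 0.0, 1.0]], 'R': [[0.0913, 0.9957, 0.0132], [0.6214, -0.0467, -0.7821], [-0.7781, 0.0796, -0.623]], 't': [-0.0509, -0.3258, 1.3906]}
top {'mtx': [[519.6257, 0.0, 274.1829], [0.0, 519.6257, 215.2852], [0.0, 0.0, 1.0]], 'R': [[-0.0119, -0.9997, -0.0226], [-0.9856, 0.0155, -0.1684], [0.1687, 0.0203, -0.9855]], 't': [0.0137, 0.6226, 1.0224]}
wrist {'mtx': [[359.3327, 0.0, 271.9636], [0.0, 359.3327, 215.1508], [0.0, 0.0, 1.0]], 'mount': [[-0.0007, -0.965, -0.2623, 0.072], [1.0, -0.0005, -0.0006, 0.0007], [0.0004, -0.2623, 0.965, -0.1454], [0.0, 0.0, 0.0, 1.0]]}
```

View pics/scene0.png

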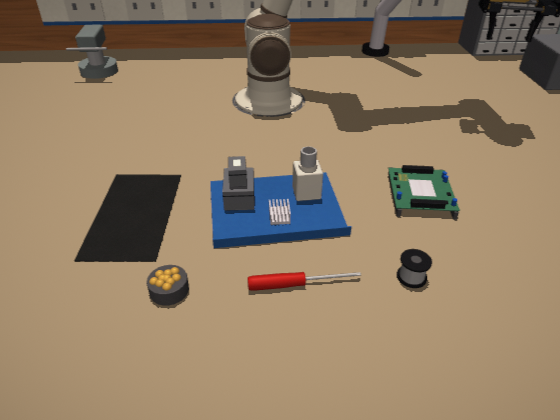

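View pics/top0.png

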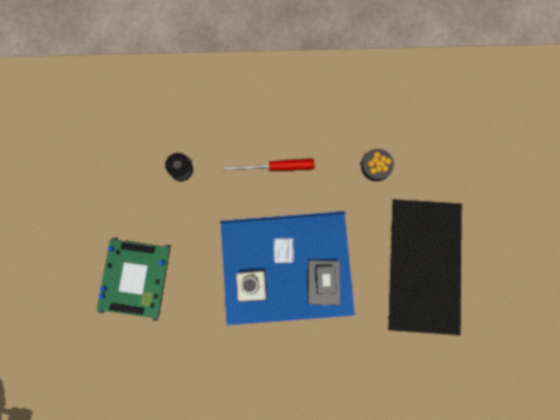

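View pics/wrist0.png

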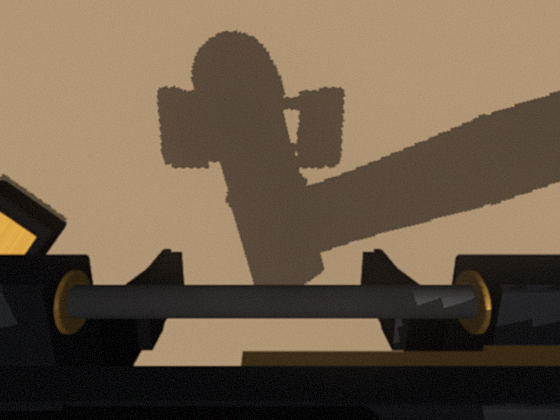

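```bash
cat > h.py <<'E'
from station import r
import numpy as np, cv2
from scipy.optimize import least_squares
from scipy.spatial.transform import Rotation as Ro
def cam(name, s=None):
    m=r.camera_model(name); K=np.array(m["mtx"])
    if name=="wrist":
        s=s or r.sense(); M=np.array(m["mount"]); T=np.eye(4); T[:3,:3]=s["ee_rot"]; T[:3,3]=s["tcp_pos"]
        W=np.linalg.inv(T@M); return K,W[:3,:3],W[:3,3]
    return K,np.array(m["R"]),np.array(m["t"])
def proj(c,X):
    K,R,t=c; p=(R@np.atleast_2d(X).T).T+t; q=(K@p.T).T; return q[:,:2]/q[:,2:]
def onplane(c,uv,z):
    K,R,t=c; C=-R.T@t; d=R.T@np.linalg.inv(K)@np.array([uv[0],uv[1],1.]); return C+d*(z-C[2])/d[2]
def tri(obs): # [(cam,uv)]
    A=np.zeros((3,3));b=np.zeros(3)
    for (K,R,t),uv in obs:
        C=-R.T@t; d=R.T@np.linalg.inv(K)@np.array([uv[0],uv[1],1.]); d/=np.linalg.norm(d); P=np.eye(3)-np.outer(d,d); A+=P;b+=P@C
    return np.linalg.solve(A,b)
def best(camn,t):
    o=r.outline_of(camn,t); return o
def box(x,y,yaw,sx,sy,z0,z1):
    c,s=np.cos(yaw),np.sin(yaw)
    return np.array([[x+c*a*sx/2-s*b*sy/2,y+s*a*sx/2+c*b*sy/2,z] for z in(z0,z1) for a in(-1,1) for b in(-1,1)])
def hull(c,pts):
    return cv2.convexHull(proj(c,pts).astype(np.float32)).reshape(-1,2)
def delta(pos,yaw_x=None,R=None,s=None):
    """rows numbers to reach pos (TCP) with tool x axis at world yaw yaw_x (deg), pointing down"""
    s=s or r.sense()
    R0=np.array(s["ee_rot"]); p0=np.array(s["tcp_pos"])
    if R is None:
        a=np.radians(yaw_x); R=np.column_stack([[np.cos(a),np.sin(a),0],[np.sin(a),-np.cos(a),0],[0,0,-1]])
    sh=R0.T@(np.array(pos)-p0)/0.3; tu=np.degrees(Ro.from_matrix(R0.T@R).as_rotvec())/180
    return np.round(sh,4),np.round(tu,4)
def yawx(s): return np.degrees(np.arctan2(s["ee_rot"][1,0],s["ee_rot"][0,0]))
E
python3 - <<'E'
from h import *
import pickle
out={}
for n in("top","scene"):
    im=r.capture(n); c=cam(n); vis=im.copy()
    for t in "plate bottle case_large case_small heatsink mat board spool tin screwdriver".split():
        o=r.outline_of(n,t)
        if not o: print(n,t,"none"); continue
        b=o[0]; m=b["pixels"]; out[n,t]=m
        ys,xs=np.nonzero(m); cen=(xs.mean(),ys.mean())
        cs,_=cv2.findContours(m.astype(np.uint8),cv2.RETR_EXTERNAL,cv2.CHAIN_APPROX_NONE); cv2.drawContours(vis,cs,-1,(0,255,255),1)
        print(n,t,[round(x["score"],2) for x in o],np.round(cen,1),m.sum(),"z0:",np.round(onplane(c,cen,0),3),np.round(np.array(b["rect"])*[560,420,560,420]))
    cv2.imwrite(f"pics/{n}_m.png",vis)
pickle.dump(out,open("m0.pkl","wb"))
print(r.sense()["time_s"])
E
```

```text
top plate [0.92] [284.  265.8] 10772 z0: [ 0.522 -0.014  0.   ] [220. 211. 357. 326.]
top bottle [0.75] [251.4 286.4] 817 z0: [0.479 0.056 0.   ] [236. 272. 266. 302.]
top case_large [0.78] [323.  284.1] 905 z0: [ 0.482 -0.095  0.   ] [307. 260. 344. 309.]
top case_small [0.94] [326.1 280.3] 544 z0: [ 0.49  -0.102  0.   ] [316. 267. 333. 293.]
top heatsink [0.9] [283.5 249.8] 421 z0: [ 0.556 -0.013  0.   ] [274. 242. 293. 264.]
top mat [0.82] [425.9 267.9] 9474 z0: [ 0.513 -0.314  0.   ] [391. 199. 465. 337.]
top board [0.74] [133.6 278.9] 4447 z0: [0.498 0.309 0.   ] [ 96. 239. 171. 323.]
top spool [0.92] [179.  166.9] 656 z0: [0.744 0.216 0.   ] [165. 154. 193. 181.]
top tin [0.68] [377.5 164.9] 809 z0: [ 0.741 -0.222  0.   ] [363. 153. 391. 180.]
top screwdriver [0.59] [285.2 165.1] 622 z0: [ 0.744 -0.019  0.   ] [225. 158. 313. 172.]
scene plate [0.91] [275.5 215.2] 6152 z0: [ 0.548 -0.021  0.   ] [209. 177. 352. 249.]
scene bottle [0.73] [306.7 176.6] 1279 z0: [0.413 0.062 0.   ] [295. 149. 322. 199.]
scene case_large [0.92] [238.3 192.5] 983 z0: [ 0.463 -0.097  0.   ] [222. 169. 254. 210.]
scene case_small [0.98] [236.6 171. ] 533 z0: [ 0.378 -0.1    0.   ] [227. 156. 248. 188.]
scene heatsink [0.84] [278.8 212.1] 497 z0: [ 0.539 -0.013  0.   ] [268. 201. 291. 226.]
scene mat [0.81] [130.3 219.2] 6317 z0: [ 0.539 -0.318  0.   ] [ 77. 173. 180. 262.]
scene board [0.58, 0.53] [421.1 189.1] 2691 z0: [0.481 0.313 0.   ] [388. 165. 460. 218.]
scene spool [0.7, 0.19] [413.4 267.6] 1105 z0: [0.718 0.22  0.   ] [396. 248. 429. 293.]
scene tin [0.61] [167.2 284.8] 1366 z0: [ 0.725 -0.224  0.   ] [146. 267. 187. 306.]
scene screwdriver [0.8] [287.4 279.6] 1044 z0: [ 0.729 -0.013  0.   ] [250. 271. 366. 291.]
1.25
```

```bash
python3 - <<'E'
from h import *
print(delta([0.46,-0.01,0.40],0))
E
```

```text
(array([ 1.4937,  1.7351, -0.5349]), array([-0.    ,  0.    , -0.0798]))
```

View pics/top_m.png

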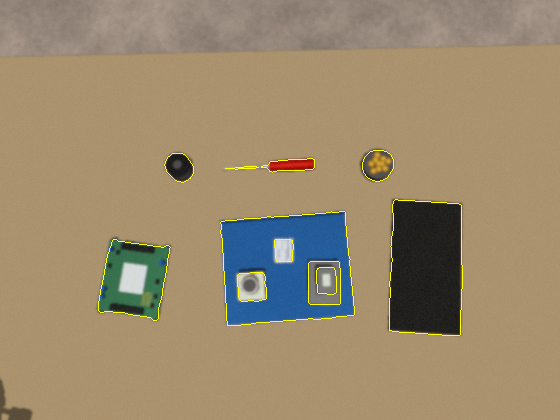

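```bash
python3 -m creep '[[1,0.42,0.48,-0.16,0,0,0],[1,0.42,0.48,-0.16,0,0,0],[1,0.42,0.48,-0.16,0,0,0],[1,0.42,0.48,-0.16,0,0,0],[1,0.42,0.48,-0.16,0,0,0]]'; python3 -m creep '[[1,0.42,0.48,-0.16,0,0,0],[1,0.42,0.48,-0.16,0,0,0],[1,0.42,0.48,-0.16,0,0,0],[1,0.42,0.48,-0.16,0,0,0],[1,0.42,0.48,-0.16,0,0,0]]'
python3 - <<'E'
from h import *
s=r.sense();print(s["time_s"],s["tcp_pos"],s["joints"].round(1))
print(delta([0.46,-0.01,0.40],0))
E
```

```text
time_s: 1.67
tcp_pos: [0.2422, 0.4321, 0.2887]
ee_rot: [[0.969, -0.249, 0.0], [-0.249, -0.969, 0.001], [0.0, -0.001, -1.0]]
wrist_force: [-0.6, 1.1, 0.3]
gripper_width: 1.002
time_s: 2.08
tcp_pos: [0.329, 0.2589, 0.3379]
ee_rot: [[0.969, -0.249, 0.002], [-0.249, -0.969, 0.002], [0.001, -0.002, -1.0]]
wrist_force: [0.1, 0.5, 1.3]
gripper_width: 1.001
2.0833 [0.32896466 0.25886104 0.33788072] [ 60.7  -2.5 -15.9   0.  -76.5  14.9]
(array([ 0.6462,  0.7589, -0.2082]), array([-0.0007, -0.0004, -0.08  ]))
```

```bash
python3 -m creep '[[1,0.4,0.48,-0.13,0,0,-0.08],[1,0.4,0.48,-0.13,0,0,-0.08],[1,0.4,0.48,-0.13,0,0,-0.08],[1,0.4,0.48,-0.13,0,0,-0.08],[1,0.4,0.48,-0.13,0,0,-0.08]]'
python3 - <<'E'
from h import *
print(delta([0.46,-0.01,0.40],0))
E
```

```text
time_s: 2.5
tcp_pos: [0.4095, 0.0874, 0.3777]
ee_rot: [[1.0, 0.001, 0.003], [0.001, -1.0, 0.003], [0.003, -0.003, -1.0]]
wrist_force: [-0.1, 1.1, -0.1]
gripper_width: 0.999
(array([ 0.1684,  0.3247, -0.0749]), array([-0.0009, -0.001 ,  0.0002]))
```

```bash
python3 -m creep '[[1,0.17,0.32,-0.07,0,0,0],[1,0.17,0.32,-0.07,0,0,0],[1,0.17,0.32,-0.07,0,0,0],[1,0.17,0.32,-0.07,0,0,0]]'
python3 - <<'E'
from h import *
import pickle
s=r.sense(); c=cam("wrist",s); im=r.capture("wrist"); vis=im.copy(); out={}
print(s["tcp_pos"],s["joint_velocities"].round(2))
for t in "plate bottle case_large case_small heatsink mat board".split():
        o=r.outline_of("wrist",t)
        if not o: print(t,"none"); continue
        b=o[0]; m=b["pixels"]; out[t]=m
        ys,xs=np.nonzero(m); cen=(xs.mean(),ys.mean())
        cs,_=cv2.findContours(m.astype(np.uint8),cv2.RETR_EXTERNAL,cv2.CHAIN_APPROX_NONE); cv2.drawContours(vis,cs,-1,(0,255,255),1)
        print(t,[round(x["score"],2) for x in o],np.round(cen,1),m.sum(),np.round(onplane(c,cen,0),3))
cv2.imwrite("pics/w1.png",im);cv2.imwrite("pics/w1m.png",vis); pickle.dump((c,out),open("w1.pkl","wb"))
E
```

```text
time_s: 2.83
tcp_pos: [0.4624, -0.0123, 0.3994]
ee_rot: [[1.0, -0.006, 0.005], [-0.006, -1.0, 0.002], [0.005, -0.002, -1.0]]
wrist_force: [-0.5, 0.4, 0.2]
gripper_width: 0.999
[ 0.46241461 -0.01228896  0.39940016] [ 4.35 -1.59 -3.33 -2.21  0.49 -4.32]
plate [0.85] [272.4 115.1] 22578 [ 0.54  -0.013  0.   ]
bottle [0.58] [272.6 115.2] 22542 [ 0.54  -0.014  0.   ]
case_large [0.64, 0.62, 0.52] [336.1 155.4] 1424 [ 0.481 -0.109  0.   ]
case_small [0.76, 0.53] [336.1 155.3] 1369 [ 0.481 -0.109  0.   ]
heatsink [0.83] [272. 103.] 1063 [ 0.557 -0.013  0.   ]
mat [0.74] [478.8 118.9] 20471 [ 0.532 -0.315  0.   ]
board [0.88] [ 52.5 141.5] 10315 [0.504 0.315 0.   ]
```

View pics/w1m.png

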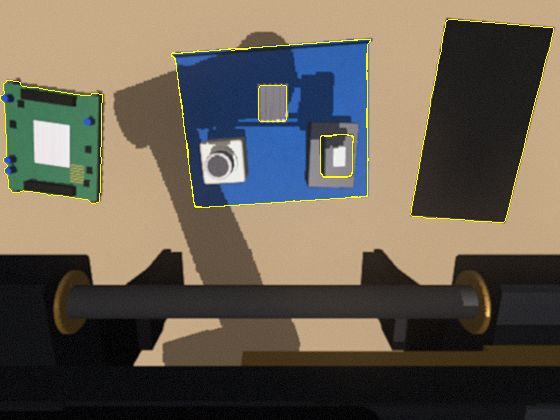

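```bash
cat > fit.py <<'E'
from h import *
from scipy.optimize import minimize
S=4
def rast(c,parts,roi):
    x0,y0,x1,y1=roi; im=np.zeros(((y1-y0)*S,(x1-x0)*S),np.uint8)
    for p in parts:
        h=hull(c,p); h=((h+0.5-[x0,y0])*S-0.5)
        cv2.fillConvexPoly(im,np.round(h*16).astype(np.int32),1,cv2.LINE_8,4)
    return im
def cyl(x,y,r_,z0,z1,n=32):
    a=np.linspace(0,2*np.pi,n,endpoint=False); return np.vstack([np.column_stack([x+r_*np.cos(a),y+r_*np.sin(a),np.full(n,z)]) for z in(z0,z1)])
def fit(parts_fn,views,p0,step,pri=0):
    data=[]
    for c,m in views:
        ys,xs=np.nonzero(m); roi=(max(xs.min()-15,0),max(ys.min()-15,0),min(xs.max()+16,m.shape[1]),min(ys.max()+16,m.shape[0]))
        mm=m[roi[1]:roi[3],roi[0]:roi[2]].astype(np.uint8); mm=cv2.resize(mm.astype(np.float32),None,fx=S,fy=S,interpolation=cv2.INTER_LINEAR)>0.5
        data.append((c,roi,mm))
    def cost(p):
        return sum(np.logical_xor(rast(c,parts_fn(p),roi)>0,mm).sum()/mm.sum() for c,roi,mm in data)
    p=np.array(p0,float)
    for sc in(1,.4,.15):
        sim=np.vstack([p]+[p+np.eye(len(p))[i]*step[i]*sc for i in range(len(p))])
        p=minimize(cost,p,method="Nelder-Mead",options=dict(initial_simplex=sim,maxiter=300,xatol=1e-5,fatol=1e-5)).x
    each=[np.logical_xor(rast(c,parts_fn(p),roi)>0,mm).sum()/mm.sum() for c,roi,mm in data]
    return p,np.round(each,3)
Z=0.003
bottle=lambda z:(lambda p:[box(p[0],p[1],p[2],.056,.056,z,z+.07),cyl(p[0],p[1],.017,z+.07,z+.11)])
large=lambda z:(lambda p:[box(p[0],p[1],p[2],.088,.064,z,z+.05)])
small=lambda z:(lambda p:[box(p[0],p[1],p[2],.052,.036,z,z+.042)])
stack=lambda z:(lambda p:[box(p[0],p[1],p[2],.088,.064,z,z+.05),box(p[3],p[4],p[5],.052,.036,z+.05,z+.092)])
sink=lambda z:(lambda p:[box(p[0],p[1],p[2],.05,.04,z,z+.026)])
def plate(p):
    c,s=np.cos(p[2]),np.sin(p[2]); 
    return [box(p[0],p[1],p[2],.22,.27,0,.003), box(p[0]+c*.109,p[1]+s*.109,p[2],.002,.27,0,.022)]
mat=lambda p:[box(p[0],p[1],p[2],.28,.15,0,.003)]
board=lambda p:[box(p[0],p[1],p[2],.15,.13,0.018,.020)]
E
python3 - <<'E'
from fit import *
import pickle
m0=pickle.load(open("m0.pkl","rb")); wc,w=pickle.load(open("w1.pkl","rb"))
T,Sc=cam("top"),cam("scene")
def rep(n,fn,v,p0):
    p0=np.array(p0,float); st=[.01,.01,.1]*(len(p0)//3)
    for tag,vv in [("all",v)]+[(str(i),[x]) for i,x in enumerate(v)]:
        p,e=fit(fn,vv,p0,st); q=p.copy(); q[2::3]=np.degrees(q[2::3]); q[[i for i in range(len(q)) if i%3<2]]*=1000; print(n,tag,q.round(1),e)
W=[(wc,w[k]) for k in w]
v=lambda k,wr=True:[(T,m0["top",k]),(Sc,m0["scene",k])]+([(wc,w[k])] if wr else [])
rep("plate",plate,[(T,m0["top","plate"]),(wc,w["plate"])],[.52,-.014,0])
rep("mat",mat,v("mat"),[.51,-.315,0])
rep("board",board,v("board"),[.5,.31,-.15])
rep("sink",sink(Z),v("heatsink"),[.55,-.013,0])
rep("bottle",bottle(Z),v("bottle",False),[.475,.055,0])
rep("stack",stack(Z),[(T,m0["top","case_large"]|m0["top","case_small"]),(Sc,m0["scene","case_large"]|m0["scene","case_small"])],[.475,-.095,0,.475,-.095,0])
rep("small",small(Z+.05),v("case_small",False),[.475,-.095,0])
E
```

```text
plate all [518.8 -18.    3.6] [0.268 0.299]
plate 0 [517.3 -18.4   3.7] [0.259]
plate 1 [519.4 -17.3   3.5] [0.293]
mat all [ 518.9 -314.1   -4.8] [0.026 0.045 0.017]
mat 0 [ 517.6 -313.7   -4.5] [0.019]
mat 1 [ 519.4 -315.7   -4.9] [0.037]
mat 2 [ 519.7 -313.4   -4.8] [0.01]
board all [500.  302.8  -9. ] [0.04  0.109 0.067]
board 0 [498.7 303.8  -8.6] [0.028]
board 1 [500.  301.   -9.1] [0.101]
board 2 [501.2 304.2  -8.9] [0.061]
sink all [ 5.551e+02 -1.310e+01 -5.000e-01] [0.166 0.158 0.058]
sink 0 [554.1 -13.3   3.1] [0.165]
sink 1 [ 5.553e+02 -1.550e+01  4.000e-01] [0.102]
sink 2 [ 5.555e+02 -1.280e+01 -3.000e-01] [0.057]
bottle all [477.1  52.    2.6] [0.076 0.121]
bottle 0 [476.9  52.8   3. ] [0.069]
bottle 1 [4.776e+02 5.070e+01 4.000e-01] [0.102]
stack all [483.5 -95.   -1.2 489.8 -96.2   3.4] [0.02  0.047]
stack 0 [483.6 -94.8  -1.5 474.9 -90.5  -1.1] [0.017]
stack 1 [483.1 -96.2  -2.1 489.4 -96.3   0.6] [0.028]
small all [ 4.865e+02 -9.640e+01  4.000e-01] [0.066 0.065]
small 0 [486.2 -96.1   1.6] [0.061]
small 1 [ 4.874e+02 -9.640e+01  4.000e-01] [0.061]
```

```bash
python3 - <<'E'
from h import *
print(delta([0.43,-0.02,0.26],0))
E
```

```text
(array([-0.1019,  0.0421,  0.4616]), array([-0.001 , -0.001 ,  0.0008]))
```

```bash
python3 -m creep '[[1,-0.1,0.04,0.46,0,0,0],[1,-0.1,0.04,0.46,0,0,0],[1,-0.1,0.04,0.46,0,0,0],[1,-0.1,0.04,0.46,0,0,0],[1,-0.1,0.04,0.46,0,0,0]]'
cat > look.py <<'E'
from fit import *
import pickle,sys
def look(tag,names,k=3):
    s=r.sense(); c=cam("wrist",s); im=r.capture("wrist"); vis=im.copy(); out={}
    for t in names:
        o=r.outline_of("wrist",t)
        for b in o[:k]:
            m=b["pixels"]; out.setdefault(t,[]).append(m)
            x=np.array(b["rect"])*[560,420,560,420]; print(t,round(b["score"],2),m.sum(),x.round())
        if o:
            cs,_=cv2.findContours(o[0]["pixels"].astype(np.uint8),cv2.RETR_EXTERNAL,cv2.CHAIN_APPROX_NONE); cv2.drawContours(vis,cs,-1,(0,255,255),1)
    cv2.imwrite(f"pics/{tag}.png",im);cv2.imwrite(f"pics/{tag}m.png",vis); pickle.dump((c,out),open(f"{tag}.pkl","wb"))
    return s,c,im,out
def sh(p): 
    q=np.array(p,float).copy(); q[2::3]=np.degrees(q[2::3]); q[[i for i in range(len(q)) if i%3<2]]*=1000; return q.round(1)
E
python3 - <<'E'
from look import *
s,*_=look("w2","bottle case_large case_small heatsink".split())
print(s["time_s"],s["joint_velocities"].round(1))
E
```

```text
time_s: 3.65
tcp_pos: [0.4268, -0.0195, 0.2564]
ee_rot: [[1.0, 0.004, -0.006], [0.004, -1.0, 0.001], [-0.006, -0.001, -1.0]]
wrist_force: [-0.6, -0.2, -0.8]
gripper_width: 1.0
bottle 0.92 4374 [161. 102. 232. 170.]
case_large 0.7 3505 [310.  83. 391. 179.]
case_small 0.61 3134 [333.  97. 384. 162.]
heatsink 0.58 2328 [244.  26. 289.  86.]
3.65 [-0.2 -1.1  8.3  2.7 -2.7 -0.1]
```

View pics/w2m.png

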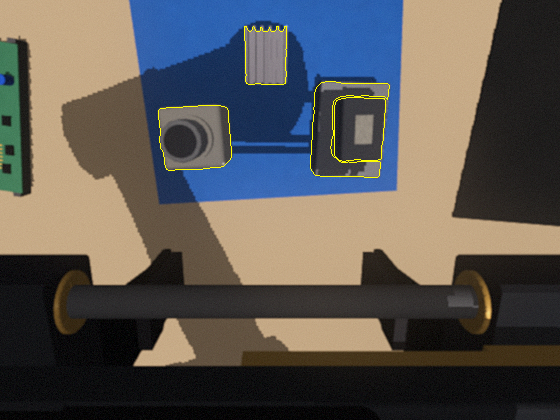

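```bash
python3 - <<'E'
from look import *
m0=pickle.load(open("m0.pkl","rb")); c,w=pickle.load(open("w2.pkl","rb")); T,Sc=cam("top"),cam("scene")
def go(n,fn,v,p0):
    st=[.01,.01,.1]*(len(p0)//3)
    for tag,vv in (("all",v),("wrist",v[:1])):
        p,e=fit(fn,vv,p0,st); print(n,tag,sh(p),e)
v=lambda k:[(c,w[k][0]),(T,m0["top",k]),(Sc,m0["scene",k])]
go("bottle",bottle(Z),v("bottle"),[.477,.052,0.04])
go("sink",sink(Z),v("heatsink"),[.555,-.013,0.0])
go("small",small(Z+.05),v("case_small"),[.487,-.096,0.0])
go("stack",stack(Z),[(c,w["case_large"][0]|w["case_small"][0]),(T,m0["top","case_large"]|m0["top","case_small"]),(Sc,m0["scene","case_large"]|m0["scene","case_small"])],[.484,-.095,0,.487,-.096,0])
# free-height checks: small case top from wrist+top ; use z param
def smallz(p): return [box(p[0],p[1],0.0,.052,.036,p[2],p[2]+.042)]
print("small z",fit(smallz,v("case_small"),[.487,-.096,.05],[.01,.01,.02]))
def bz(p): return [box(p[0],p[1],0.04,.056,.056,p[2],p[2]+.07),cyl(p[0],p[1],.017,p[2]+.07,p[2]+.11)]
print("bottle z",fit(bz,v("bottle"),[.477,.052,.0],[.01,.01,.02]))
def lz(p): return [box(p[0],p[1],-.02,.088,.064,p[2],p[2]+.05),box(p[0],p[1],0,.052,.036,p[2]+.05,p[2]+.092)]
print("large z",fit(lz,[(c,w["case_large"][0]|w["case_small"][0]),(T,m0["top","case_large"]|m0["top","case_small"]),(Sc,m0["scene","case_large"]|m0["scene","case_small"])],[.484,-.095,.0],[.01,.01,.02]))
def sz(p): return [box(p[0],p[1],0,.05,.04,p[2],p[2]+.026)]
print("sink z",fit(sz,v("heatsink"),[.555,-.013,.0],[.01,.01,.02]))
E
python3 - <<'E'
import cv2
im=cv2.imread("pics/w2.png")[20:200,140:410]
cv2.imwrite("pics/w2z.png",cv2.resize(im,None,fx=2.9,fy=2.9,interpolation=cv2.INTER_CUBIC))
E
```

```text
bottle all [478.6  52.3   2.6] [0.065 0.1   0.128]
bottle wrist [479.4  52.7   2.8] [0.047]
sink all [555.3 -13.2   0.6] [0.076 0.168 0.157]
sink wrist [ 5.552e+02 -1.310e+01  2.000e-01] [0.074]
small all [ 4.876e+02 -9.620e+01  2.000e-01] [0.088 0.081 0.065]
small wrist [488.4 -94.8   1.2] [0.061]
stack all [484.1 -94.8  -1.5 489.5 -96.    1. ] [0.083 0.023 0.051]
stack wrist [ 4.853e+02 -9.380e+01 -1.700e+00  4.910e+02 -9.220e+01  1.000e-01] [0.06]
small z (array([ 0.48755525, -0.09621267,  0.05201995]), array([0.079, 0.08 , 0.069]))
bottle z (array([ 0.47844216,  0.05319948, -0.00158761]), array([0.056, 0.083, 0.135]))
large z (array([ 4.83843540e-01, -9.51282410e-02,  3.47567396e-05]), array([0.075, 0.018, 0.076]))
sink z (array([ 0.55478495, -0.01310578,  0.00204311]), array([0.076, 0.166, 0.157]))
```

View pics/w2z.png

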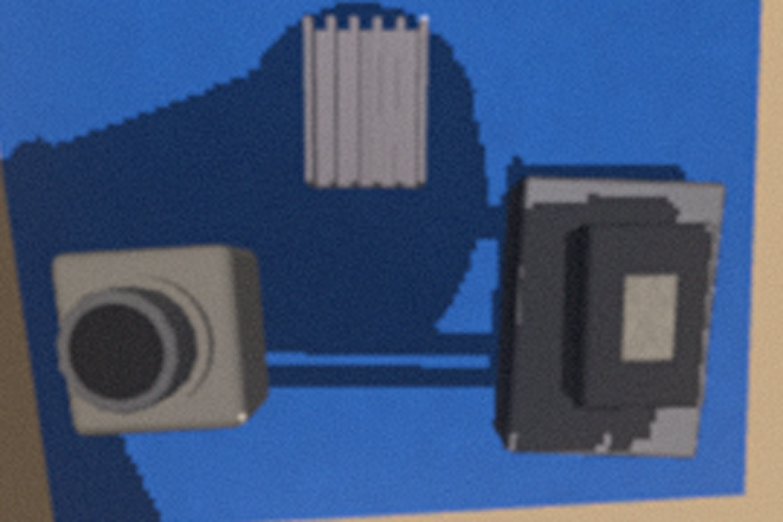

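```bash
python3 - <<'E'
from h import *
print(delta([0.4785,0.0523,0.17],0))
E
```

```text
(array([ 0.1528, -0.2349,  0.3107]), array([-0.0013, -0.0024,  0.0011]))
```

```bash
python3 -m creep '[[1,0.153,-0.235,0.25,-0.001,-0.002,0.001],[1,0.153,-0.235,0.25,-0.001,-0.002,0.001],[1,0.153,-0.235,0.31,-0.001,-0.002,0.001],[1,0.153,-0.235,0.31,-0.001,-0.002,0.001],[1,0.153,-0.235,0.31,-0.001,-0.002,0.001]]'
python3 - <<'E'
from h import *
im=r.capture("wrist");cv2.imwrite("pics/w3.png",im)
print(delta([0.4785,0.0523,0.098],0))
s=r.sense(); c=cam("wrist",s); print(proj(c,[[.4785,.0523,.113],[.4785,.0693,.113],[.4785,.0353,.113]]).round())
E
```

```text
time_s: 4.32
tcp_pos: [0.479, 0.0532, 0.1692]
ee_rot: [[1.0, 0.002, -0.001], [0.002, -1.0, -0.001], [-0.001, 0.001, -1.0]]
wrist_force: [0.1, -0.3, 1.0]
gripper_width: 1.0
(array([-0.0039,  0.0019,  0.2426]), array([-0.0002, -0.0006,  0.0005]))
[[272. 244.]
 [243. 244.]
 [300. 244.]]
```

View pics/w3.png

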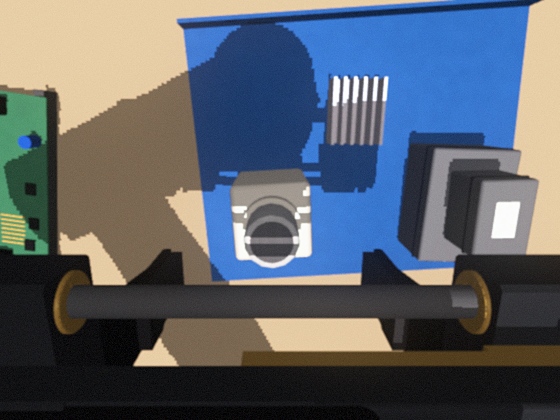

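```bash
python3 - <<'E'
from h import *
im=cv2.imread("pics/w3.png"); s=r.sense(); c=cam("wrist",s)
from fit import cyl
for z,col in((.113,(0,0,255)),(.081,(0,255,0))):
    p=proj(c,cyl(.4785,.0523,.017,z,z)[:32]); cv2.polylines(im,[np.round(p*16).astype(np.int32)],True,col,1,cv2.LINE_AA,4)
p=proj(c,box(.4785,.0523,.045,.056,.056,.073,.073)[:4])[[0,1,3,2]]; cv2.polylines(im,[np.round(p*16).astype(np.int32)],True,(255,255,0),1,cv2.LINE_AA,4)
cv2.imwrite("pics/w3z.png",cv2.resize(im[150:290,190:350],None,fx=4,fy=4,interpolation=cv2.INTER_CUBIC))
E
```

```text
(no output)
```

View pics/w3z.png

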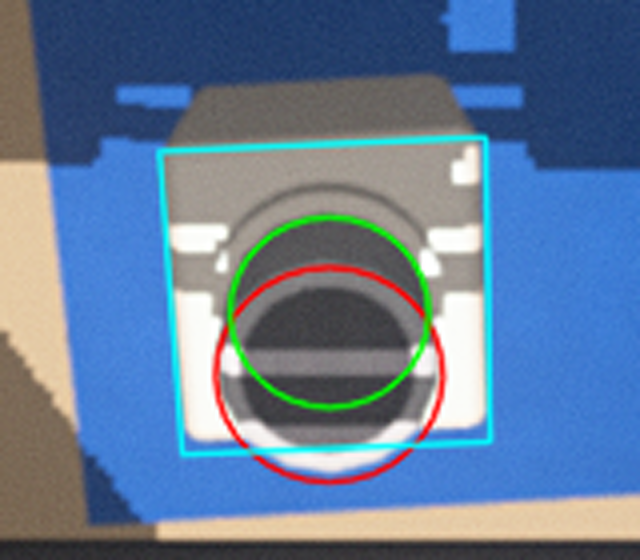

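```bash
python3 -m creep '[[1,0.002,0.002,0.12,0,0,0],[1,0.002,0.002,0.2,0,0,0],[1,0.002,0.002,0.238,0,0,0],[1,0.002,0.002,0.238,0,0,0]]'; python3 -m creep '[[0,0,0,0,0,0,0],[0,0,0,0,0,0,0],[0,0,0,0,0,0,0],[0,0,0,0,0,0,0],[0,0,0,0,0,0,0]]'
```

```text
time_s: 4.7
tcp_pos: [0.4798, 0.0515, 0.0992]
ee_rot: [[1.0, 0.001, 0.001], [0.001, -1.0, 0.0], [0.001, -0.0, -1.0]]
wrist_force: [-0.4, -0.1, 0.4]
gripper_width: 1.003
time_s: 5.12
tcp_pos: [0.4803, 0.0517, 0.1003]
ee_rot: [[1.0, 0.001, 0.003], [0.001, -1.0, 0.001], [0.003, -0.001, -1.0]]
wrist_force: [-0.5, -0.0, 0.5]
gripper_width: 0.709
```

```bash
python3 -m creep '[[0,0,0,0.005,0,0,0],[0,0,0,0.005,0,0,0],[0,0,0,0.005,0,0,0],[0,0,0,0.005,0,0,0],[0,0,0,0.005,0,0,0]]';python3 -m creep '[[0,0,0,0.005,0,0,0],[0,0,0,0.005,0,0,0],[0,0,0,0.005,0,0,0]]'
```

```text
time_s: 5.53
tcp_pos: [0.4806, 0.052, 0.0989]
ee_rot: [[1.0, 0.001, 0.004], [0.001, -1.0, 0.001], [0.004, -0.001, -1.0]]
wrist_force: [0.6, 1.4, 1.1]
gripper_width: 0.383
time_s: 5.78
tcp_pos: [0.4809, 0.0522, 0.0988]
ee_rot: [[1.0, 0.001, 0.004], [0.001, -1.0, 0.001], [0.004, -0.001, -1.0]]
wrist_force: [-3.5, 1.6, 9.9]
gripper_width: 0.382
```

```bash
python3 -m creep '[[0,0,0,-0.08,0,0,0],[0,0,0,-0.2,0,0,0],[0,0,0,-0.33,0,0,0],[0,0,0,-0.46,0,0,0],[0,0,0,-0.48,0,0,0]]'
python3 - <<'E'
from h import *
cv2.imwrite("pics/s1.png",r.capture("scene"))
print(delta([0.427,-0.306,0.24],0),r.sense()["wrist_force"])
E
```

```text
time_s: 6.2
tcp_pos: [0.4835, 0.0527, 0.2494]
ee_rot: [[1.0, 0.003, 0.017], [0.003, -1.0, 0.004], [0.017, -0.004, -1.0]]
wrist_force: [1.1, 0.0, -1.6]
gripper_width: 0.38
(array([-0.1877,  1.1955,  0.0168]), array([-0.0014, -0.0044,  0.0007])) [ 1.01368337  0.47484691 -1.84559494]
```

View pics/s1.png

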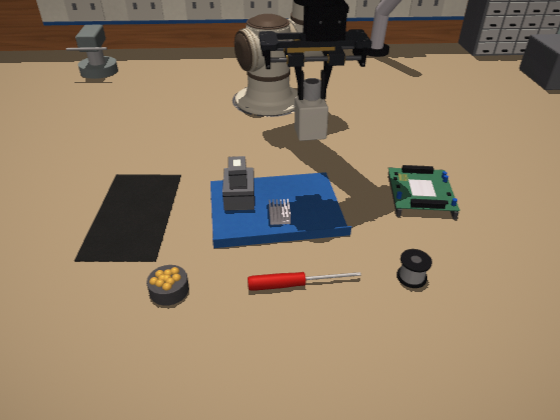

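```bash
python3 -m creep '[[0,-0.09,0.6,0.01,-0.001,-0.004,0],[0,-0.09,0.6,0.01,-0.001,-0.004,0],[0,-0.09,0.6,0.01,-0.001,-0.004,0],[0,-0.09,0.6,0.01,-0.001,-0.004,0],[0,-0.09,0.6,0.01,-0.001,-0.004,0]]'
python3 -m creep '[[0,-0.09,0.59,0.01,-0.001,0,0],[0,-0.09,0.59,0.01,-0.001,0,0],[0,-0.09,0.59,0.01,-0.001,0,0],[0,-0.09,0.59,0.01,-0.001,0,0],[0,-0.09,0.59,0.01,-0.001,0,0]]'
python3 - <<'E'
from h import *
print(delta([0.427,-0.306,0.115],0),r.sense()["joints"].round(1))
E
```

```text
time_s: 6.67
tcp_pos: [0.453, -0.1307, 0.2406]
ee_rot: [[1.0, -0.002, -0.005], [-0.002, -1.0, 0.001], [-0.005, -0.001, -1.0]]
wrist_force: [0.9, -0.2, -2.7]
gripper_width: 0.381
time_s: 7.08
tcp_pos: [0.4233, -0.3107, 0.2344]
ee_rot: [[1.0, -0.006, -0.01], [-0.006, -1.0, -0.0], [-0.01, 0.0, -1.0]]
wrist_force: [0.4, 0.1, -2.9]
gripper_width: 0.383
(array([ 0.0164, -0.016 ,  0.3979]), array([ 0.    ,  0.0033, -0.0019])) [-18.5  12.8 -13.7   0.2 -64.1 108. ]
```

```bash
python3 -m creep '[[0,0.016,-0.016,0.12,0,0.003,-0.002],[0,0.016,-0.016,0.24,0,0.003,-0.002],[0,0.016,-0.016,0.36,0,0.003,-0.002],[0,0.016,-0.016,0.4,0,0.003,-0.002],[0,0.016,-0.016,0.4,0,0.003,-0.002]]'
python3 - <<'E'
from h import *
print(delta([0.427,-0.306,0.100],0),r.sense()["wrist_force"])
E
```

```text
time_s: 7.5
tcp_pos: [0.4221, -0.3042, 0.1081]
ee_rot: [[1.0, -0.002, -0.014], [-0.002, -1.0, 0.006], [-0.014, -0.006, -1.0]]
wrist_force: [-1.5, 0.2, -1.4]
gripper_width: 0.385
(array([0.0167, 0.0061, 0.0267]), array([-0.0018,  0.0045, -0.0005])) [-1.45529504  0.20892518 -1.40676704]
```

```bash
python3 -m creep '[[0,0.015,0.006,0.015,-0.002,0.0045,0],[0,0.015,0.006,0.02,-0.002,0.0045,0],[0,0.015,0.006,0.024,-0.002,0.0045,0],[0,0.015,0.006,0.024,-0.002,0.0045,0]]'
python3 - <<'E'
from h import *
print(delta([0.427,-0.306,0.0985],0),r.sense()["wrist_force"])
E
```

```text
time_s: 7.83
tcp_pos: [0.4267, -0.306, 0.1012]
ee_rot: [[1.0, -0.001, 0.0], [-0.001, -1.0, -0.001], [0.0, 0.001, -1.0]]
wrist_force: [0.3, 0.1, -2.4]
gripper_width: 0.386
(array([0.0011, 0.0001, 0.0088]), array([ 0.0002, -0.0001, -0.0005])) [ 0.33825465  0.06258438 -2.4116399 ]
```

```bash
python3 -m creep '[[0,0,0,0.004,0,0,0],[0,0,0,0.009,0,0,0],[0,0,0,0.009,0,0,0]]'; python3 -c "
from station import r
print(r.sense()['wrist_force'],r.sense()['tcp_pos'])"
```

```text
time_s: 8.08
tcp_pos: [0.4269, -0.306, 0.0989]
ee_rot: [[1.0, -0.001, 0.001], [-0.001, -1.0, -0.001], [0.001, 0.001, -1.0]]
wrist_force: [0.7, -0.6, -2.5]
gripper_width: 0.384
[ 0.69496074 -0.57162941 -2.48141131] [ 0.42687857 -0.30600855  0.09887473]
```

```bash
python3 -m creep '[[0,0,0,0.003,0,0,0],[0,0,0,0.006,0,0,0],[0,0,0,0.006,0,0,0]]'; python3 -m creep '[[0,0,0,0.003,0,0,0],[0,0,0,0.004,0,0,0]]'
```

```text
time_s: 8.33
tcp_pos: [0.4271, -0.306, 0.0988]
ee_rot: [[1.0, -0.001, 0.002], [-0.001, -1.0, -0.002], [0.002, 0.002, -1.0]]
wrist_force: [-2.3, 3.4, 7.4]
gripper_width: 0.384
time_s: 8.5
tcp_pos: [0.427, -0.306, 0.0988]
ee_rot: [[1.0, -0.0, 0.002], [-0.0, -1.0, -0.002], [0.002, 0.002, -1.0]]
wrist_force: [-3.2, 4.3, 9.2]
gripper_width: 0.383
```

```bash
python3 -m creep '[[0.8,0,0,0,0,0,0],[0.8,0,0,0,0,0,0],[0.8,0,0,0,0,0,0],[0.8,0,0,0,0,0,0],[1,0,0,0,0,0,0]]'; python3 -m creep '[[1,0,0,-0.05,0,0,0],[1,0,0,-0.18,0,0,0],[1,0,0,-0.3,0,0,0],[1,0,0,-0.42,0,0,0],[1,0,0,-0.42,0,0,0]]'
python3 - <<'E'
from h import *
print(delta([0.488,-0.0955,0.14],0.5),r.sense()["wrist_force"])
E
```

```text
time_s: 8.92
tcp_pos: [0.4272, -0.3061, 0.0986]
ee_rot: [[1.0, -0.0, 0.002], [-0.0, -1.0, -0.002], [0.002, 0.002, -1.0]]
wrist_force: [-0.6, -0.1, -0.1]
gripper_width: 0.674
time_s: 9.33
tcp_pos: [0.4308, -0.3081, 0.2327]
ee_rot: [[1.0, 0.001, 0.016], [0.001, -1.0, -0.01], [0.016, 0.01, -1.0]]
wrist_force: [0.4, -0.4, 0.9]
gripper_width: 0.982
(array([ 0.1868, -0.7113,  0.305 ]), array([ 0.0031, -0.0051, -0.0024])) [ 0.40179616 -0.42499037  0.87616766]
```

```bash
python3 -m creep '[[1,0.15,-0.6,0.1,0.003,-0.005,-0.002],[1,0.15,-0.6,0.1,0.003,-0.005,-0.002],[1,0.15,-0.6,0.1,0.003,-0.005,-0.002],[1,0.187,-0.71,0.2,0.003,-0.005,-0.002],[1,0.187,-0.71,0.3,0.003,-0.005,-0.002]]'
python3 - <<'E'
from h import *
print(delta([0.488,-0.0955,0.14],0.5),r.sense()["wrist_force"])
E
```

```text
time_s: 9.75
tcp_pos: [0.4832, -0.1181, 0.1676]
ee_rot: [[1.0, 0.009, 0.009], [0.009, -1.0, -0.001], [0.009, 0.001, -1.0]]
wrist_force: [1.5, -0.5, -0.8]
gripper_width: 0.999
(array([ 0.0159, -0.0751,  0.0921]), array([ 0.0002, -0.0029,  0.0002])) [ 1.49680673 -0.51860088 -0.7845982 ]
```

```bash
python3 -m creep '[[1,0.016,-0.075,0.08,0,-0.003,0],[1,0.016,-0.075,0.08,0,-0.003,0],[1,0.016,-0.075,0.08,0,-0.003,0],[1,0.016,-0.075,0.08,0,-0.003,0]]'
python3 - <<'E'
from look import *
s,c,im,out=look("w4",["case_small","case_large"])
vis=im.copy()
for p,z in(((.488,-.0955,.009),.095),):
    q=proj(c,box(*p,.052,.036,z,z)[:4])[[0,1,3,2]]; cv2.polylines(vis,[np.round(q*16).astype(np.int32)],True,(255,255,0),1,cv2.LINE_AA,4)
q=proj(c,box(.484,-.0945,-.026,.088,.064,.053,.053)[:4])[[0,1,3,2]]; cv2.polylines(vis,[np.round(q*16).astype(np.int32)],True,(0,0,255),1,cv2.LINE_AA,4)
cv2.imwrite("pics/w4z.png",cv2.resize(vis[120:300,180:380],None,fx=3.2,fy=3.2,interpolation=cv2.INTER_CUBIC))
E
```

```text
time_s: 10.08
tcp_pos: [0.4884, -0.0957, 0.1439]
ee_rot: [[1.0, 0.01, 0.0], [0.01, -1.0, -0.001], [0.0, 0.001, -1.0]]
wrist_force: [0.8, -0.0, 1.3]
gripper_width: 1.001
case_small 0.75 5862 [237. 191. 301. 286.]
case_large 0.68 5853 [223. 158. 320. 286.]
```

View pics/w4z.png

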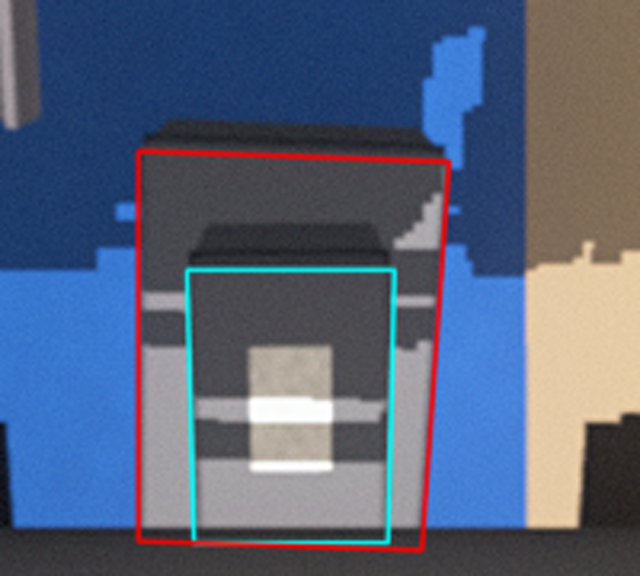

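```bash
python3 -m creep '[[0.7,0,0,0.1,0,0,0],[0.65,0,0,0.18,0,0,0],[0.6,0,0,0.22,0,0,0],[0.6,0,0,0.22,0,0,0],[0.6,0,0,0.22,0,0,0]]'
python3 - <<'E'
from h import *
print(delta([0.488,-0.0955,0.077],0.5),r.sense()["wrist_force"])
E
```

```text
time_s: 10.65
tcp_pos: [0.4887, -0.0972, 0.079]
ee_rot: [[1.0, 0.007, 0.002], [0.007, -1.0, -0.001], [0.002, 0.001, -1.0]]
wrist_force: [-0.4, -0.9, 1.3]
gripper_width: 0.706
(array([-0.0023, -0.0058,  0.0066]), array([ 0.0003, -0.0006, -0.0006])) [-0.42623038 -0.90448715  1.25792033]
```

```bash
python3 -m creep '[[0.4,-0.002,-0.005,0.004,0,0,0],[0,-0.002,-0.005,0.004,0,0,0],[0,-0.002,-0.005,0.004,0,0,0],[0,-0.002,-0.005,0.004,0,0,0],[0,-0.002,-0.005,0.004,0,0,0]]'; python3 -m creep '[[0,0,0,0,0,0,0],[0,0,0,0,0,0,0],[0,0,0,0,0,0,0]]'
```

```text
time_s: 11.07
tcp_pos: [0.4887, -0.0956, 0.0787]
ee_rot: [[1.0, 0.007, 0.004], [0.007, -1.0, -0.001], [0.004, 0.001, -1.0]]
wrist_force: [-0.1, 0.4, 2.9]
gripper_width: 0.417
time_s: 11.32
tcp_pos: [0.4886, -0.0956, 0.0787]
ee_rot: [[1.0, 0.007, 0.004], [0.007, -1.0, -0.001], [0.004, 0.001, -1.0]]
wrist_force: [-1.3, 0.8, 1.0]
gripper_width: 0.414
```

```bash
python3 -m creep '[[0,0,0,-0.08,0,0,0],[0,0,0,-0.18,0,0,0],[0,0,0,-0.24,0,0,0],[0,0.1,0.1,-0.24,0,0,0],[0,0.2,0.2,-0.24,0,0,0]]'
python3 - <<'E'
from h import *
print(delta([0.611,-0.322,0.14],-4.8),r.sense()["wrist_force"])
E
```

```text
time_s: 11.73
tcp_pos: [0.5484, -0.1536, 0.1531]
ee_rot: [[1.0, 0.011, 0.007], [0.011, -1.0, -0.0], [0.007, 0.001, -1.0]]
wrist_force: [0.6, 1.0, -0.9]
gripper_width: 0.415
(array([0.2024, 0.5636, 0.0456]), array([ 0.0001, -0.0023,  0.03  ])) [ 0.62409446  0.96564594 -0.93313966]
```

```bash
python3 -m creep '[[0,0.2,0.56,0.04,0,-0.002,0.03],[0,0.2,0.56,0.04,0,-0.002,0.03],[0,0.2,0.56,0.04,0,-0.002,0.03],[0,0.2,0.56,0.04,0,-0.002,0.03],[0,0.2,0.56,0.04,0,-0.002,0.03]]'
python3 - <<'E'
from h import *
print(delta([0.611,-0.322,0.04],-4.8),r.sense()["wrist_force"])
E
```

```text
time_s: 12.15
tcp_pos: [0.6108, -0.326, 0.1395]
ee_rot: [[0.996, -0.088, -0.0], [-0.088, -0.996, -0.001], [-0.0, 0.001, -1.0]]
wrist_force: [0.2, -0.4, -1.5]
gripper_width: 0.409
(array([-0.0005, -0.0138,  0.3315]), array([ 0.0003,  0.    , -0.0013])) [ 0.16689224 -0.43485852 -1.52341963]
```

```bash
python3 -m creep '[[0,0,-0.013,0.12,0,0,0],[0,0,-0.013,0.24,0,0,0],[0,0,-0.013,0.3,0,0,0],[0,0,-0.013,0.32,0,0,0],[0,0,-0.013,0.33,0,0,0]]'; python3 -m creep '[[0,0,0,0.01,0,0,0],[0,0,0,0.02,0,0,0],[0,0,0,0.02,0,0,0],[0,0,0,0.02,0,0,0]]'
python3 - <<'E'
from h import *
print(delta([0.611,-0.322,0.0287],-4.8),r.sense()["wrist_force"])
E
```

```text
time_s: 12.57
tcp_pos: [0.6101, -0.3219, 0.0383]
ee_rot: [[0.996, -0.088, -0.004], [-0.088, -0.996, -0.0], [-0.004, 0.001, -1.0]]
wrist_force: [-0.5, 0.6, -0.8]
gripper_width: 0.41
time_s: 12.9
tcp_pos: [0.6107, -0.322, 0.0336]
ee_rot: [[0.996, -0.087, -0.002], [-0.087, -0.996, -0.001], [-0.002, 0.001, -1.0]]
wrist_force: [0.2, -0.0, -1.3]
gripper_width: 0.412
(array([0.0009, 0.    , 0.0164]), array([ 0.0003,  0.0006, -0.0011])) [ 0.18685487 -0.0455943  -1.25797605]
```

```bash
python3 -m creep '[[0,0,0,0.006,0,0,0],[0,0,0,0.012,0,0,0],[0,0,0,0.016,0,0,0],[0,0,0,0.019,0,0,0],[0,0,0,0.019,0,0,0]]'
```

```text
time_s: 13.32
tcp_pos: [0.6109, -0.322, 0.0289]
ee_rot: [[0.996, -0.087, -0.002], [-0.087, -0.996, -0.001], [-0.001, 0.001, -1.0]]
wrist_force: [-3.4, 1.2, 3.6]
gripper_width: 0.411
```

```bash
python3 -m creep '[[0.8,0,0,0,0,0,0],[0.8,0,0,0,0,0,0],[0.8,0,0,0,0,0,0],[1,0,0,-0.01,0,0,0],[1,0,0,-0.05,0,0,0]]'; python3 -m creep '[[1,0,0,-0.12,0,0,0],[1,0,0,-0.24,0,0,0],[1,-0.1,-0.2,-0.36,0,0,0],[1,-0.2,-0.3,-0.4,0,0,-0.02],[1,-0.2,-0.4,-0.4,0,0,-0.02]]'
python3 - <<'E'
from h import *
print(delta([0.484,-0.095,0.12],-1.5),r.sense()["wrist_force"])
E
```

```text
time_s: 13.73
tcp_pos: [0.6094, -0.3215, 0.042]
ee_rot: [[0.996, -0.087, -0.006], [-0.087, -0.996, 0.0], [-0.006, 0.0, -1.0]]
wrist_force: [0.1, -0.2, -0.4]
gripper_width: 0.705
time_s: 14.15
tcp_pos: [0.5651, -0.2155, 0.1615]
ee_rot: [[1.0, -0.025, -0.002], [-0.025, -1.0, -0.0], [-0.002, 0.0, -1.0]]
wrist_force: [0.3, 2.0, -0.2]
gripper_width: 0.983
(array([-0.28  , -0.3947,  0.1386]), array([0.0001, 0.0006, 0.0003])) [ 0.276219    2.02360316 -0.20705227]
```

```bash
python3 -m creep '[[1,-0.28,-0.39,0.1,0,0,0],[1,-0.28,-0.39,0.1,0,0,0],[1,-0.28,-0.39,0.1,0,0,0],[1,-0.28,-0.39,0.1,0,0,0],[1,-0.28,-0.39,0.1,0,0,0]]'; python3 -m creep '[[1,0,0,0,0,0,0]]'
python3 - <<'E'
from look import *
s,c,im,out=look("w5",["case_large"])
for v in ([(c,out["case_large"][0])],):
    print(sh(fit(large(Z),v,[.484,-.0945,-.026],[.01,.01,.1])[0]))
vis=im.copy()
q=proj(c,box(.484,-.0945,-.026,.088,.064,.053,.053)[:4])[[0,1,3,2]]; cv2.polylines(vis,[np.round(q*16).astype(np.int32)],True,(0,0,255),1,cv2.LINE_AA,4)
cv2.imwrite("pics/w5z.png",cv2.resize(vis[100:300,150:390],None,fx=3,fy=3,interpolation=cv2.INTER_CUBIC))
print(delta([0.484,-0.095,0.12],-1.5))
E
```

```text
time_s: 14.57
tcp_pos: [0.4808, -0.094, 0.132]
ee_rot: [[1.0, -0.022, -0.004], [-0.022, -1.0, 0.0], [-0.004, -0.0, -1.0]]
wrist_force: [0.6, -0.2, -0.6]
gripper_width: 0.997
time_s: 14.65
tcp_pos: [0.4812, -0.0932, 0.1332]
ee_rot: [[1.0, -0.019, -0.002], [-0.019, -1.0, 0.0], [-0.002, -0.0, -1.0]]
wrist_force: [0.0, -0.7, -0.0]
gripper_width: 0.999
case_large 0.92 13213 [224. 148. 325. 289.]
[485.7 -94.3  -1.9]
(array([0.0082, 0.0034, 0.0436]), array([-0.0001,  0.0005,  0.0016]))
```

View pics/w5z.png

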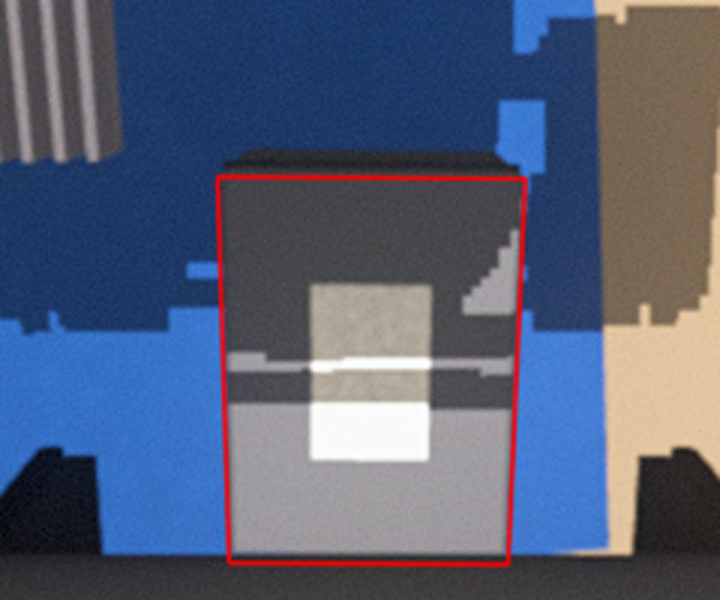

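```bash
python3 -m creep '[[1,0.01,0.004,0.1,0,0,0.001],[1,0.01,0.004,0.2,0,0,0.001],[1,0.01,0.004,0.3,0,0,0.001],[1,0.01,0.004,0.34,0,0,0.001],[1,0.01,0.004,0.34,0,0,0.001]]'
python3 - <<'E'
from h import *
s=r.sense();print(delta([0.4845,-0.0945,0.030],-1.6),yawx(s))
E
```

```text
time_s: 15.17
tcp_pos: [0.483, -0.0963, 0.0282]
ee_rot: [[1.0, -0.027, -0.008], [-0.027, -1.0, -0.0], [-0.008, 0.001, -1.0]]
wrist_force: [-1.1, 0.0, -0.1]
gripper_width: 0.998
(array([ 0.0047, -0.0061, -0.0061]), array([0.0002, 0.0025, 0.0004])) -1.5206218148274688
```

```bash
python3 -m creep '[[0.9,0.004,-0.006,-0.006,0,0.0025,0],[0.8,0.004,-0.006,-0.006,0,0.0025,0],[0,0.004,-0.006,-0.006,0,0.0025,0],[0,0.004,-0.006,-0.006,0,0.0025,0],[0,0.004,-0.006,-0.006,0,0.0025,0]]'; python3 -m creep '[[0,0,0,0,0,0,0],[0,0,0,0,0,0,0],[0,0,0,0,0,0,0]]'
```

```text
time_s: 15.58
tcp_pos: [0.4851, -0.0944, 0.0311]
ee_rot: [[1.0, -0.026, 0.003], [-0.026, -1.0, -0.0], [0.003, 0.0, -1.0]]
wrist_force: [-0.4, 0.4, 1.9]
gripper_width: 0.731
time_s: 15.83
tcp_pos: [0.4849, -0.0944, 0.0311]
ee_rot: [[1.0, -0.026, 0.002], [-0.026, -1.0, -0.0], [0.002, 0.0, -1.0]]
wrist_force: [-0.8, -0.0, 0.9]
gripper_width: 0.728
```

```bash
python3 -m creep '[[0,0,0,-0.06,0,0,0],[0,0,0,-0.15,0,0,0],[0,0,0,-0.25,0,0,0],[0,0,0.05,-0.3,0,0,0],[0,0.02,0.15,-0.3,0,0,0]]'
python3 - <<'E'
from h import *
print(delta([0.520,-0.314,0.12],-4.8),r.sense()["wrist_force"])
E
```

```text
time_s: 16.25
tcp_pos: [0.4912, -0.1383, 0.1251]
ee_rot: [[1.0, -0.022, 0.01], [-0.022, -1.0, 0.0], [0.01, -0.0, -1.0]]
wrist_force: [1.1, 0.7, -2.1]
gripper_width: 0.734
(array([0.1086, 0.5834, 0.0178]), array([-0.0002, -0.0031,  0.0197])) [ 1.06492839  0.67479182 -2.11383689]
```

```bash
python3 -m creep '[[0,0.1,0.12,0.01,0,-0.003,0.02],[0,0.1,0.25,0.01,0,-0.003,0.02],[0,0.1,0.38,0.01,0,-0.003,0.02],[0,0.105,0.5,0.01,0,-0.003,0.02],[0,0.107,0.58,0.015,0,-0.003,0.02]]'
python3 - <<'E'
from h import *
print(delta([0.520,-0.314,0.045],-4.8),r.sense()["wrist_force"])
E
```

```text
time_s: 16.67
tcp_pos: [0.519, -0.3159, 0.1203]
ee_rot: [[0.996, -0.087, -0.0], [-0.087, -0.996, 0.001], [-0.0, -0.0, -1.0]]
wrist_force: [0.1, 0.6, -2.0]
gripper_width: 0.736
(array([ 0.0027, -0.0066,  0.2508]), array([-0.0002,  0.0001, -0.001 ])) [ 0.06623149  0.56569157 -1.95145594]
```

```bash
python3 -m creep '[[0,0.002,-0.006,0.1,0,0,0],[0,0.002,-0.006,0.18,0,0,0],[0,0.002,-0.006,0.23,0,0,0],[0,0.002,-0.006,0.25,0,0,0],[0,0.002,-0.006,0.25,0,0,0]]'
python3 - <<'E'
from h import *
cv2.imwrite("pics/s2.png",r.capture("scene"))
print(delta([0.520,-0.314,0.0315],-4.8),r.sense()["wrist_force"])
E
```

```text
time_s: 17.08
tcp_pos: [0.5183, -0.3137, 0.043]
ee_rot: [[0.996, -0.087, -0.005], [-0.087, -0.996, 0.002], [-0.005, -0.002, -1.0]]
wrist_force: [0.3, 0.2, -1.5]
gripper_width: 0.732
(array([ 0.0018, -0.0002,  0.0439]), array([-0.0002,  0.0006, -0.0008])) [-0.00521829 -0.26031344 -1.78191566]
```

View pics/s2.png

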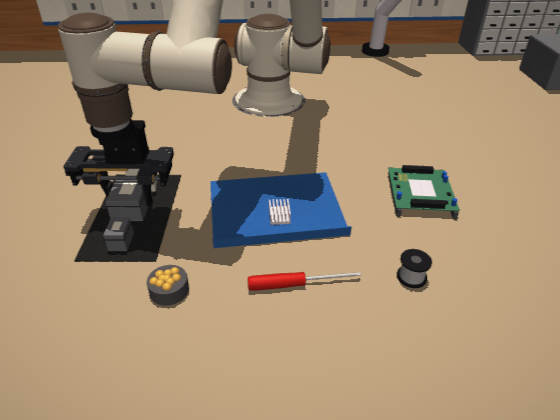

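Only the heat sink is left on the plate; the large case is held over the mat at (125,200), in front of the small case at (118,235). Lowering it.

```bash
python3 -m creep '[[0,0.002,0,0.012,0,0,0],[0,0.002,0,0.022,0,0,0],[0,0.002,0,0.032,0,0,0],[0,0.002,0,0.036,0,0,0],[0,0.002,0,0.036,0,0,0]]'; python3 -m creep '[[0,0,0,0.004,0,0,0],[0,0,0,0.008,0,0,0],[0,0,0,0.01,0,0,0]]'
```

```text
time_s: 17.55
tcp_pos: [0.52, -0.314, 0.0339]
ee_rot: [[0.996, -0.086, -0.002], [-0.086, -0.996, 0.001], [-0.002, -0.001, -1.0]]
wrist_force: [-0.7, -0.8, -2.5]
gripper_width: 0.738
time_s: 17.8
tcp_pos: [0.5201, -0.3139, 0.0312]
ee_rot: [[0.996, -0.086, -0.002], [-0.086, -0.996, 0.001], [-0.002, -0.001, -1.0]]
wrist_force: [-1.8, 1.4, 3.9]
gripper_width: 0.733
```

```bash
python3 -m creep '[[1,0,0,0,0,0,0],[1,0,0,0,0,0,0],[1,0,0,0,0,0,0],[1,0,0,0,0,0,0],[1,0,0,-0.03,0,0,0]]'; python3 -m creep '[[1,0,0,-0.12,0,0,0],[1,0,0,-0.24,0,0,0],[1,0,0,-0.36,0,0,0],[1,0,0,-0.48,0,0,0],[1,0,-0.1,-0.5,0,0,0]]'
python3 - <<'E'
from look import *
cv2.imwrite("pics/t3.png",r.capture("top"))
print(delta([0.50,-0.05,0.2],0),r.sense()["wrist_force"])
E
```

```text
time_s: 18.22
tcp_pos: [0.519, -0.3135, 0.039]
ee_rot: [[0.996, -0.086, -0.005], [-0.086, -0.996, 0.002], [-0.005, -0.002, -1.0]]
wrist_force: [-0.7, 0.8, 0.7]
gripper_width: 0.975
time_s: 18.63
tcp_pos: [0.5256, -0.2883, 0.1974]
ee_rot: [[0.996, -0.089, 0.008], [-0.089, -0.996, -0.005], [0.009, 0.004, -1.0]]
wrist_force: [1.2, 0.7, 1.3]
gripper_width: 0.998
(array([-0.1493, -0.7633, -0.0153]), array([ 0.0001, -0.002 , -0.0274])) [-1.45802145  3.61640164 -1.21126162]
```

View pics/t3.png

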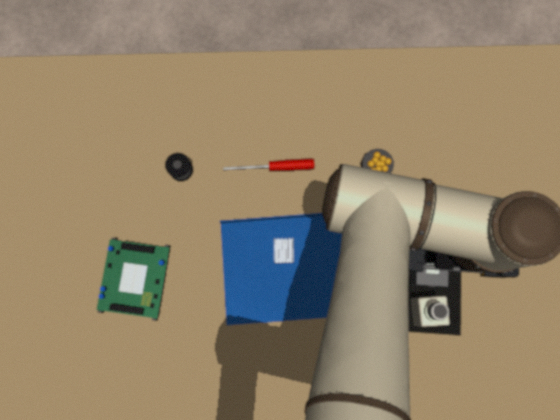

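```bash
python3 -m creep '[[1,-0.13,-0.66,0,0,-0.002,-0.027],[1,-0.13,-0.66,0,0,-0.002,-0.027],[1,-0.13,-0.66,0,0,-0.002,-0.027],[1,-0.13,-0.66,0,0,-0.002,-0.027],[1,-0.13,-0.66,0,0,-0.002,-0.027]]'
python3 - <<'E'
from look import *
print(delta([0.52,-0.013,0.16],0),r.sense()["wrist_force"])
E
```

```text
time_s: 19.1
tcp_pos: [0.5023, -0.0794, 0.196]
ee_rot: [[1.0, -0.001, 0.001], [-0.001, -1.0, -0.0], [0.001, 0.0, -1.0]]
wrist_force: [0.8, 0.5, -0.5]
gripper_width: 1.007
(array([ 0.0588, -0.2213,  0.1202]), array([ 0.    , -0.0002, -0.0002])) [ 0.84399151  0.51408477 -0.46361244]
```

```bash
python3 -m creep '[[1,0.06,-0.22,0.12,0,0,0],[1,0.06,-0.22,0.12,0,0,0],[1,0.06,-0.22,0.12,0,0,0],[1,0.06,-0.22,0.12,0,0,0]]'; python3 -m creep '[[1,0,0,0,0,0,0]]'
python3 - <<'E'
from look import *
s,c,im,out=look("w6",["heatsink"])
m=out["heatsink"][0]
p,e=fit(sink(Z),[(c,m)],[.555,-.0131,.0],[.01,.01,.1]); print(sh(p),e)
# all top fins edges
vis=im.copy()
for z,col in((.029,(0,0,255)),(.003,(0,255,0))):
    q=proj(c,box(*p,.05,.04,z,z)[:4])[[0,1,3,2]]; cv2.polylines(vis,[np.round(q*16).astype(np.int32)],True,col,1,cv2.LINE_AA,4)
cv2.imwrite("pics/w6z.png",cv2.resize(vis[80:260,180:360],None,fx=3.3,fy=3.3,interpolation=cv2.INTER_CUBIC))
E
```

```text
time_s: 19.43
tcp_pos: [0.5199, -0.012, 0.1595]
ee_rot: [[1.0, 0.003, -0.001], [0.003, -1.0, -0.001], [-0.001, 0.001, -1.0]]
wrist_force: [-0.1, -0.6, -0.5]
gripper_width: 1.001
time_s: 19.52
tcp_pos: [0.5199, -0.0121, 0.1599]
ee_rot: [[1.0, 0.003, -0.001], [0.003, -1.0, -0.001], [-0.001, 0.001, -1.0]]
wrist_force: [-0.3, -1.2, -0.4]
gripper_width: 1.001
heatsink 0.76 3342 [246. 128. 304. 199.]
[ 5.561e+02 -1.270e+01 -3.000e-01] [0.064]
```

View pics/w6z.png

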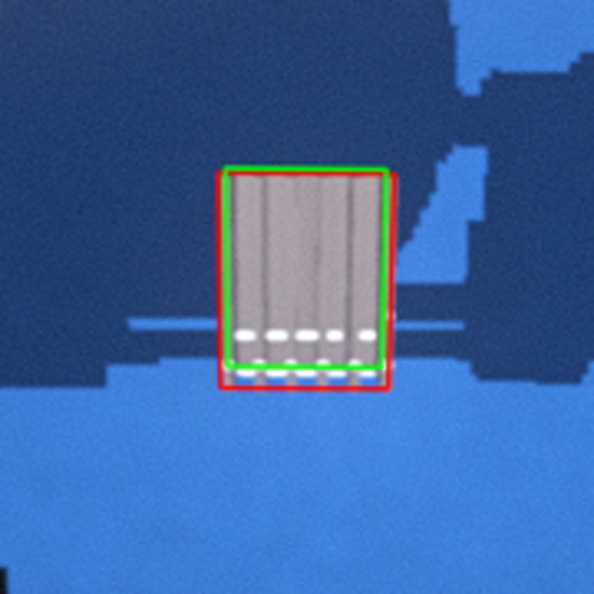

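```bash
python3 - <<'E'
from h import *
print(delta([0.556,-0.0128,0.045],-0.2))
E
```

```text
(array([0.1206, 0.0004, 0.3835]), array([0.0002, 0.0002, 0.0017]))
```

```bash
python3 -m creep '[[0.7,0.12,0.001,0.05,0,0,0.0017],[0.7,0.12,0.001,0.15,0,0,0.0017],[0.7,0.12,0.001,0.27,0,0,0.0017],[0.7,0.12,0.001,0.36,0,0,0.0017],[0.7,0.12,0.001,0.38,0,0,0.0017]]';python3 -m creep '[[0.7,0,0,0,0,0,0]]'
python3 - <<'E'
from h import *
print(delta([0.556,-0.0128,0.022],-0.2))
E
```

```text
time_s: 20.03
tcp_pos: [0.5527, -0.0149, 0.0421]
ee_rot: [[1.0, -0.007, -0.009], [-0.007, -1.0, -0.002], [-0.009, 0.002, -1.0]]
wrist_force: [-1.3, -0.4, 0.4]
gripper_width: 0.737
time_s: 20.12
tcp_pos: [0.5523, -0.0161, 0.0413]
ee_rot: [[1.0, -0.008, -0.011], [-0.008, -1.0, -0.003], [-0.011, 0.003, -1.0]]
wrist_force: [0.1, -0.0, 1.1]
gripper_width: 0.717
(array([ 0.0128, -0.0113,  0.0643]), array([ 0.0009,  0.0035, -0.0015]))
```

```bash
python3 -m creep '[[0.7,0.013,-0.011,0.01,0.001,0.0035,-0.0015],[0.7,0.013,-0.011,0.02,0.001,0.0035,-0.0015],[0.7,0.013,-0.011,0.03,0.001,0.0035,-0.0015],[0.7,0.013,-0.011,0.035,0.001,0.0035,-0.0015],[0.7,0.013,-0.011,0.035,0.001,0.0035,-0.0015]]'
python3 - <<'E'
from h import *
print(delta([0.556,-0.0128,0.022],-0.2),yawx(r.sense()))
E
```

```text
time_s: 20.53
tcp_pos: [0.5564, -0.0127, 0.0314]
ee_rot: [[1.0, -0.003, 0.001], [-0.003, -1.0, 0.001], [0.001, -0.001, -1.0]]
wrist_force: [-0.2, -0.1, -0.4]
gripper_width: 0.703
(array([-0.0014,  0.0004,  0.0313]), array([-0.0002, -0.0003,  0.0001])) -0.18766067816283657
```

```bash
python3 -m creep '[[0.65,-0.001,0,0.01,0,0,0],[0.65,-0.001,0,0.02,0,0,0],[0.65,-0.001,0,0.028,0,0,0],[0.65,-0.001,0,0.031,0,0,0],[0.65,-0.001,0,0.031,0,0,0]]'
python3 -m creep '[[0,0,0,0,0,0,0],[0,0,0,0,0,0,0],[0,0,0,0,0,0,0],[0,0,0,0,0,0,0],[0,0,0,0,0,0,0]]'
```

```text
time_s: 20.95
tcp_pos: [0.5559, -0.0127, 0.0217]
ee_rot: [[1.0, -0.003, 0.0], [-0.003, -1.0, 0.0], [0.0, -0.0, -1.0]]
wrist_force: [0.5, -0.3, -0.9]
gripper_width: 0.65
time_s: 21.37
tcp_pos: [0.5559, -0.0127, 0.0217]
ee_rot: [[1.0, -0.003, 0.0], [-0.003, -1.0, 0.0], [0.0, -0.0, -1.0]]
wrist_force: [-0.4, -0.1, 0.2]
gripper_width: 0.454
```

```bash
python3 -m creep '[[0,0,0,0,0,0,0],[0,0,0,0,0,0,0],[0,0,0,-0.05,0,0,0],[0,0,0,-0.14,0,0,0],[0,0,0,-0.24,0,0,0]]'
python3 - <<'E'
from h import *
print(delta([0.44,0.29,0.2],-8.9),r.sense()["wrist_force"])
E
```

```text
time_s: 21.78
tcp_pos: [0.5544, -0.0131, 0.0928]
ee_rot: [[1.0, -0.004, -0.005], [-0.004, -1.0, -0.001], [-0.005, 0.001, -1.0]]
wrist_force: [1.1, 0.1, -1.0]
gripper_width: 0.456
(array([-0.3866, -1.0086, -0.356 ]), array([0.0003, 0.0014, 0.0483])) [ 1.07572102  0.12746169 -1.00963304]
```

```bash
python3 -m creep '[[0,-0.15,-0.45,-0.3,0,0.001,0.02],[0,-0.15,-0.45,-0.3,0,0.001,0.02],[0,-0.15,-0.45,-0.3,0,0.001,0.02],[0,-0.18,-0.5,-0.3,0,0.001,0.04],[0,-0.2,-0.55,-0.3,0,0.001,0.04]]'
python3 - <<'E'
from h import *
print(delta([0.44,0.29,0.2],-8.9),r.sense()["wrist_force"])
E
```

```text
time_s: 22.2
tcp_pos: [0.4955, 0.1545, 0.1859]
ee_rot: [[0.991, -0.13, 0.003], [-0.13, -0.991, 0.002], [0.003, -0.002, -1.0]]
wrist_force: [1.0, 1.0, -0.9]
gripper_width: 0.458
(array([-0.242 , -0.424 , -0.0469]), array([-0.0007, -0.0008,  0.0079])) [ 0.9828399   1.00797933 -0.85017621]
```

```bash
python3 -m creep '[[0,-0.24,-0.42,-0.05,0,0,0.008],[0,-0.24,-0.42,-0.05,0,0,0.008],[0,-0.24,-0.42,-0.05,0,0,0.008],[0,-0.24,-0.42,-0.05,0,0,0.008],[0,-0.24,-0.42,-0.05,0,0,0.008]]'; python3 -m creep '[[0,0,0,0,0,0,0],[0,0,0,0,0,0,0]]'
python3 - <<'E'
from look import *
s,c,im,out=look("w7",["board"])
m=out["board"][0]
p,e=fit(board,[(c,m)],[.500,.3035,-.155],[.01,.01,.1]); print(sh(p),e,s["joint_velocities"].round(1))
hsv=cv2.cvtColor(im,cv2.COLOR_BGR2HSV)
pm=((hsv[...,1]<50)&(hsv[...,2]>130)&m).astype(np.uint8)
n,l,st,ce=cv2.connectedComponentsWithStats(pm); k=1+np.argmax(st[1:,4]); pm=(l==k); print(st[k])
pad=lambda p:[box(p[0],p[1],p[2],.06,.05,.02,.0201)]
P,e=fit(pad,[(c,pm)],[.500,.3035,-.155],[.01,.01,.1]); print("pad",sh(P),e)
padz=lambda p:[box(p[0],p[1],-.155,.06,.05,p[2],p[2]+.0001)]
print(fit(padz,[(c,pm)],[.500,.3035,.02],[.01,.01,.01]))
vis=im.copy()
q=proj(c,box(*P,.06,.05,.02,.02)[:4])[[0,1,3,2]]; cv2.polylines(vis,[np.round(q*16).astype(np.int32)],True,(0,0,255),1,cv2.LINE_AA,4)
q=proj(c,box(*p,.15,.13,.02,.02)[:4])[[0,1,3,2]]; cv2.polylines(vis,[np.round(q*16).astype(np.int32)],True,(0,255,255),1,cv2.LINE_AA,4)
cv2.imwrite("pics/w7z.png",vis)
E
```

```text
time_s: 22.62
tcp_pos: [0.4393, 0.2928, 0.2016]
ee_rot: [[0.989, -0.15, 0.004], [-0.15, -0.989, 0.004], [0.004, -0.005, -1.0]]
wrist_force: [0.3, -0.4, -0.6]
gripper_width: 0.457
time_s: 22.78
tcp_pos: [0.4389, 0.2928, 0.2013]
ee_rot: [[0.989, -0.149, 0.004], [-0.149, -0.989, 0.004], [0.003, -0.004, -1.0]]
wrist_force: [0.5, -1.3, -0.7]
gripper_width: 0.457
board 0.95 25443 [168.  37. 324. 222.]
[500.8 304.8  -8.6] [0.021] [-1.5 -0.  -0.4  0.2 -0.2  0. ]
[ 220   98   57   68 3755]
pad [500.7 304.4  -8.5] [0.046]
(array([0.50093383, 0.30487893, 0.01192643]), array([0.008]))
```

View pics/w7z.png

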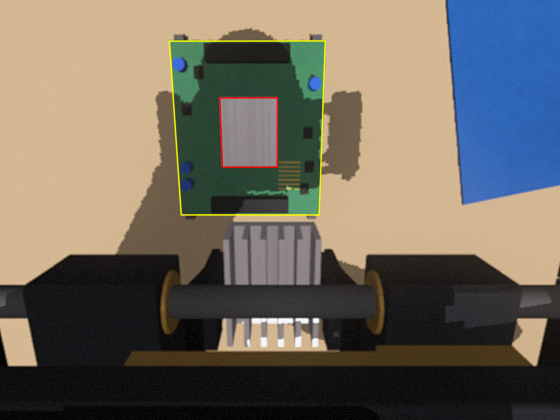

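```bash
python3 - <<'E'
from look import *
im=cv2.imread("pics/w7.png"); m=r.camera_model("wrist"); M=np.linalg.inv(np.array(m["mount"])); c=(np.array(m["mtx"]),M[:3,:3],M[:3,3])
for z,col in((.0187,(0,255,0)),(-.0073,(0,0,255))):
    q=proj(c,box(0,0,0,.05,.04,z,z)[:4])[[0,1,3,2]]; print(q.round()); cv2.polylines(im,[np.round(q*16).astype(np.int32)],True,col,1,cv2.LINE_AA,4)
cv2.imwrite("pics/w7h.png",cv2.resize(im[200:370,190:360],None,fx=3.4,fy=3.4,interpolation=cv2.INTER_CUBIC))
print(delta([0.5007,0.3044,0.10],-8.6))
E
```

```text
[[232. 314.]
 [310. 314.]
 [313. 220.]
 [229. 220.]]
[[225. 345.]
 [316. 345.]
 [320. 238.]
 [221. 238.]]
(array([ 0.195 , -0.071 ,  0.3384]), array([-0.0012, -0.0009, -0.0005]))
```

View pics/w7h.png

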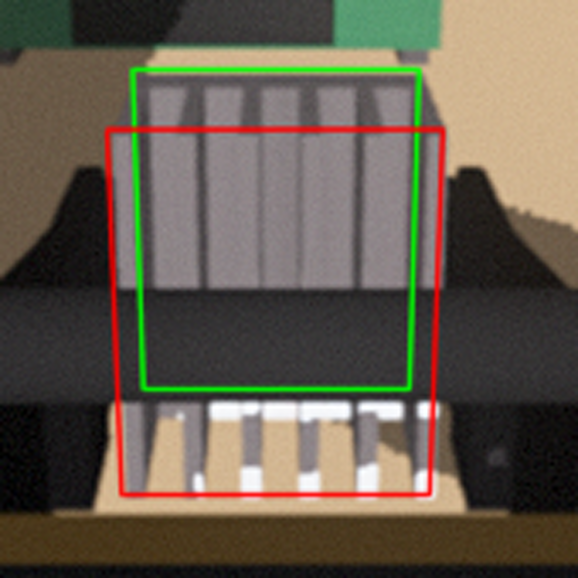

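```bash
python3 -m creep '[[0,0.1,-0.05,0.1,-0.001,-0.001,0],[0,0.195,-0.071,0.15,-0.001,-0.001,0],[0,0.195,-0.071,0.25,-0.001,-0.001,0],[0,0.195,-0.071,0.33,-0.001,-0.001,0],[0,0.195,-0.071,0.338,-0.001,-0.001,0]]'
python3 - <<'E'
from look import *
print(delta([0.5007,0.3044,0.055],-8.6))
E
```

```text
time_s: 23.3
tcp_pos: [0.4988, 0.3005, 0.0946]
ee_rot: [[0.988, -0.155, -0.009], [-0.155, -0.988, -0.007], [-0.008, 0.008, -1.0]]
wrist_force: [0.2, -1.0, -0.9]
gripper_width: 0.456
(array([ 0.0054, -0.0149,  0.1318]), array([ 0.0025,  0.0025, -0.0018]))
```

```bash
python3 -m creep '[[0,0.0054,-0.015,0.04,0.0025,0.0025,-0.0018],[0,0.0054,-0.015,0.08,0.0025,0.0025,-0.0018],[0,0.0054,-0.015,0.11,0.0025,0.0025,-0.0018],[0,0.0054,-0.015,0.125,0.0025,0.0025,-0.0018],[0,0.0054,-0.015,0.13,0.0025,0.0025,-0.0018]]'; python3 -m creep '[[0,0,0,0.003,0,0,0],[0,0,0,0.003,0,0,0]]'
python3 - <<'E'
from look import *
print(delta([0.5007,0.3044,0.042],-8.6))
E
```

```text
time_s: 23.72
tcp_pos: [0.5009, 0.304, 0.0556]
ee_rot: [[0.989, -0.15, -0.0], [-0.15, -0.989, -0.0], [-0.0, 0.0, -1.0]]
wrist_force: [-0.8, 0.1, -0.5]
gripper_width: 0.455
time_s: 23.88
tcp_pos: [0.5013, 0.3043, 0.0556]
ee_rot: [[0.989, -0.15, 0.001], [-0.15, -0.989, 0.001], [0.001, -0.001, -1.0]]
wrist_force: [0.3, -0.2, -0.6]
gripper_width: 0.457
(array([-0.0021, -0.0001,  0.0452]), array([-0.0002, -0.0003, -0.0002]))
```

```bash
python3 -m creep '[[0,-0.002,0,0.015,0,0,0],[0,-0.002,0,0.03,0,0,0],[0,-0.002,0,0.042,0,0,0],[0,-0.002,0,0.045,0,0,0],[0,-0.002,0,0.045,0,0,0]]'
python3 - <<'E'
from look import *
print(delta([0.5007,0.3044,0.038],-8.6),r.sense()["wrist_force"])
im=r.capture("wrist"); cv2.imwrite("pics/w8.png",im)
E
```

```text
time_s: 24.3
tcp_pos: [0.5005, 0.3042, 0.0415]
ee_rot: [[0.989, -0.15, 0.0], [-0.15, -0.989, -0.0], [0.0, 0.0, -1.0]]
wrist_force: [0.1, -0.4, -1.0]
gripper_width: 0.455
(array([ 0.0006, -0.0008,  0.0118]), array([ 0.    , -0.0001, -0.0001])) [ 0.09533875 -0.39175839 -1.02413248]
```

View pics/w8.png

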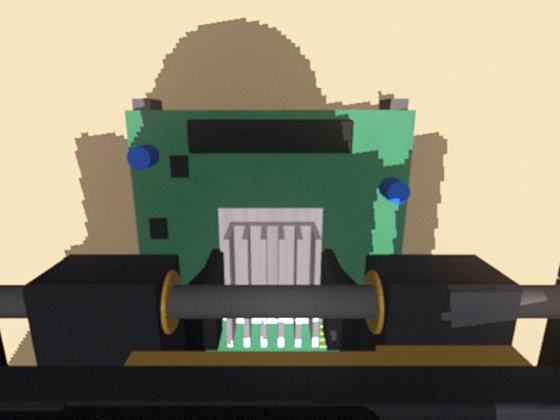

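```bash
python3 - <<'E'
from look import *
s=r.sense(); c=cam("wrist",s); R=s["ee_rot"];t=s["tcp_pos"]
for uv in((218,208),(323,208),(270.5,208)): print(1000*(R.T@(onplane(c,uv,.020)-t)))
im=cv2.imread("pics/w8.png"); cv2.imwrite("pics/w8z.png",cv2.resize(im[190:300,190:350],None,fx=4.5,fy=4.5,interpolation=cv2.INTER_CUBIC))
E
```

```text
[ 30.0812683  -25.24781554  21.80926175]
[30.05644932 25.10187404 21.79298811]
[30.06885765 -0.07061433 21.80112417]
```

View pics/w8z.png

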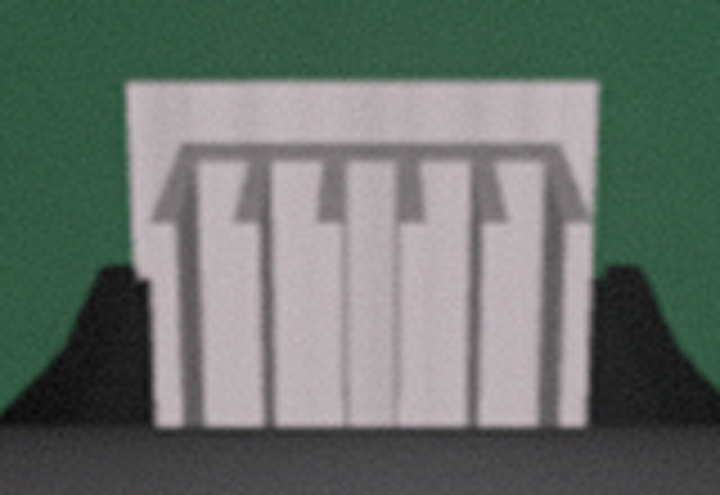

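```bash
python3 -m creep '[[0,0.003,0,0.004,0,0,0],[0,0.003,0,0.008,0,0,0],[0,0.003,0,0.01,0,0,0],[0,0.003,0,0.01,0,0,0]]'; python3 -m creep '[[0,0,0,0.003,0,0,0],[0,0,0,0.005,0,0,0]]'
```

```text
time_s: 24.68
tcp_pos: [0.5016, 0.3042, 0.0388]
ee_rot: [[0.989, -0.15, 0.001], [-0.15, -0.989, 0.0], [0.001, -0.0, -1.0]]
wrist_force: [0.2, 0.2, -0.7]
gripper_width: 0.453
time_s: 24.85
tcp_pos: [0.5016, 0.3042, 0.0387]
ee_rot: [[0.989, -0.149, 0.001], [-0.149, -0.989, -0.0], [0.001, -0.0, -1.0]]
wrist_force: [-3.7, -0.6, 10.4]
gripper_width: 0.454
```

```bash
python3 -m creep '[[0.6,0,0,0,0,0,0],[0.6,0,0,0,0,0,0],[0.6,0,0,0,0,0,0],[0.6,0,0,0,0,0,0]]'; python3 -m creep '[[0.6,0,0,-0.03,0,0,0],[0.6,0,0,-0.08,0,0,0],[0.6,0,0,-0.16,0,0,0],[0.6,0,0,-0.25,0,0,0],[0.6,-0.1,0,-0.3,0,0,0]]'
python3 - <<'E'
from look import *
print(delta([0.44,0.29,0.2],-8.9),r.sense()["wrist_force"])
E
```

```text
time_s: 25.18
tcp_pos: [0.5016, 0.3042, 0.0386]
ee_rot: [[0.989, -0.149, 0.001], [-0.149, -0.989, -0.0], [0.001, -0.0, -1.0]]
wrist_force: [0.2, 0.3, 0.2]
gripper_width: 0.585
time_s: 25.6
tcp_pos: [0.4763, 0.3101, 0.132]
ee_rot: [[0.988, -0.151, 0.008], [-0.151, -0.988, 0.004], [0.007, -0.005, -1.0]]
wrist_force: [0.9, 2.1, 0.6]
gripper_width: 0.597
(array([-0.1078,  0.0835, -0.228 ]), array([-0.0016, -0.0022,  0.001 ])) [0.92269186 2.12590207 0.59285024]
```

```bash
python3 -m creep '[[1,-0.08,0.05,-0.1,-0.001,-0.002,0],[1,-0.08,0.05,-0.1,-0.001,-0.002,0],[1,-0.08,0.05,-0.1,-0.001,-0.002,0],[1,-0.08,0.05,-0.1,-0.001,-0.002,0]]'
python3 - <<'E'
from look import *
s,c,im,out=look("w9",["heatsink","board"])
m=out["heatsink"][0]
p,e=fit(sink(.02),[(c,m)],[.501,.304,-.15],[.01,.01,.1]); print(sh(p),e)
R=s["ee_rot"]
vis=im.copy()
q=proj(c,box(.5007,.3044,np.radians(-8.55),.06,.05,.02,.02)[:4])[[0,1,3,2]]; cv2.polylines(vis,[np.round(q*16).astype(np.int32)],True,(0,0,255),1,cv2.LINE_AA,4)
cv2.imwrite("pics/w9z.png",cv2.resize(vis[30:260,150:390],None,fx=2.6,fy=2.6,interpolation=cv2.INTER_CUBIC))
E
```

```text
time_s: 25.93
tcp_pos: [0.45, 0.2989, 0.1623]
ee_rot: [[0.988, -0.151, 0.002], [-0.151, -0.988, 0.003], [0.001, -0.003, -1.0]]
wrist_force: [0.4, -1.0, -0.1]
gripper_width: 0.822
heatsink 0.75 3735 [223. 114. 282. 182.]
board 0.94 28759 [166.  40. 342. 244.]
[501.2 304.1  -8.4] [0.057]
```

View pics/w9z.png

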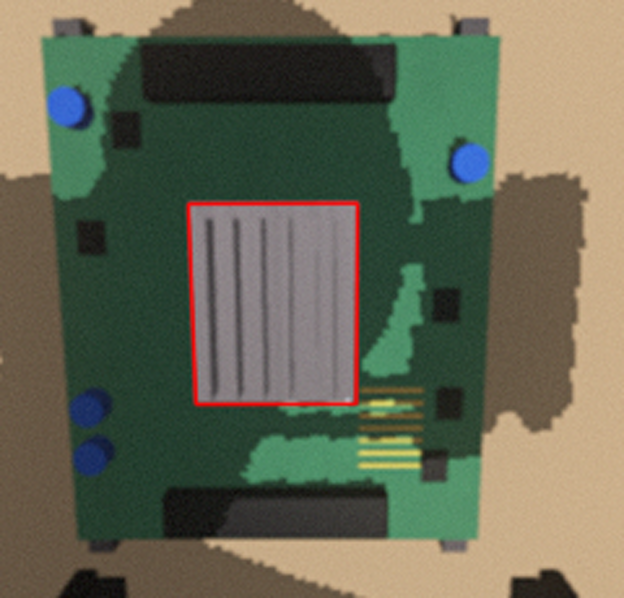

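```bash
python3 - <<'E'
from look import *
print(delta([0.5201,-0.3139,0.18],-4.95))
E
```

```text
(array([ 0.5409,  1.982 , -0.0651]), array([-0.    ,  0.0002, -0.0211]))
```

```bash
python3 -m creep '[[1,0.18,0.66,-0.06,0,0,-0.02],[1,0.18,0.66,-0.06,0,0,-0.02],[1,0.18,0.66,-0.06,0,0,-0.02],[1,0.18,0.66,-0.06,0,0,-0.02],[1,0.18,0.66,-0.06,0,0,-0.02]]'; python3 -m creep '[[1,0.14,0.66,0,0,0,0],[1,0.14,0.66,0,0,0,0],[1,0.14,0.66,0,0,0,0],[1,0.14,0.66,0,0,0,0],[1,0.14,0.66,0,0,0,0]]'
python3 - <<'E'
from look import *
print(delta([0.5201,-0.3139,0.18],-4.95))
E
```

```text
time_s: 26.5
tcp_pos: [0.4732, 0.0924, 0.1777]
ee_rot: [[0.996, -0.09, -0.002], [-0.09, -0.996, -0.001], [-0.002, 0.001, -1.0]]
wrist_force: [0.8, 0.2, 0.0]
gripper_width: 0.998
time_s: 26.92
tcp_pos: [0.4971, -0.1111, 0.1769]
ee_rot: [[0.996, -0.09, -0.005], [-0.09, -0.996, -0.001], [-0.004, 0.002, -1.0]]
wrist_force: [0.5, -0.0, -0.6]
gripper_width: 1.004
(array([ 0.1374,  0.6662, -0.0098]), array([ 0.0006,  0.0014, -0.0013]))
```

```bash
python3 -m creep '[[1,0.137,0.666,-0.01,0,0.001,-0.001],[1,0.137,0.666,-0.01,0,0.001,-0.001],[1,0.137,0.666,-0.01,0,0.001,-0.001],[1,0.137,0.666,-0.01,0,0.001,-0.001],[1,0.137,0.666,-0.01,0,0.001,-0.001]]';python3 -m creep '[[1,0,0,0,0,0,0]]'
python3 - <<'E'
from look import *
s,c,im,out=look("w10",["case_large"])
p,e=fit(large(Z),[(c,out["case_large"][0])],[.52,-.314,-.085],[.01,.01,.1]); print(sh(p),e)
vis=im.copy()
q=proj(c,box(.5201-.0004,-.3139,np.radians(-4.95),.088,.064,.053,.053)[:4])[[0,1,3,2]]; cv2.polylines(vis,[np.round(q*16).astype(np.int32)],True,(0,0,255),1,cv2.LINE_AA,4)
cv2.imwrite("pics/w10z.png",vis)
print(delta([0.5201,-0.3139,0.07],-4.95))
E
```

```text
time_s: 27.33
tcp_pos: [0.5196, -0.3165, 0.1785]
ee_rot: [[0.996, -0.088, -0.004], [-0.088, -0.996, -0.001], [-0.004, 0.001, -1.0]]
wrist_force: [0.7, 0.7, -0.4]
gripper_width: 1.0
time_s: 27.42
tcp_pos: [0.5198, -0.3228, 0.1768]
ee_rot: [[0.996, -0.094, -0.005], [-0.094, -0.996, -0.002], [-0.005, 0.003, -1.0]]
wrist_force: [1.5, 1.1, 0.0]
gripper_width: 1.0
case_large 0.72 9393 [217. 151. 303. 265.]
[ 520.7 -314.2   -5. ] [0.025]
(array([ 0.0056, -0.0155,  0.3538]), array([ 0.0001,  0.0024, -0.0019]))
```

View pics/w10z.png

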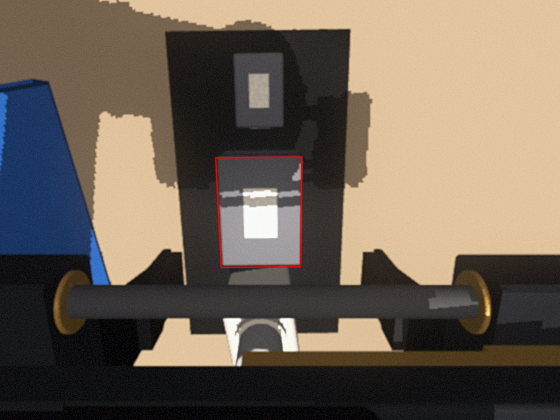

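```bash
python3 -m creep '[[1,0.0056,-0.0155,0.1,0,0.002,-0.002],[1,0.0056,-0.0155,0.2,0,0.002,-0.002],[1,0.0056,-0.0155,0.3,0,0.002,-0.002],[1,0.0056,-0.0155,0.34,0,0.002,-0.002],[1,0.0056,-0.0155,0.345,0,0.002,-0.002]]'
python3 - <<'E'
from look import *
print(delta([0.5201,-0.3139,0.0311],-4.95))
E
```

```text
time_s: 27.93
tcp_pos: [0.5176, -0.3116, 0.0685]
ee_rot: [[0.996, -0.085, -0.01], [-0.085, -0.996, 0.003], [-0.01, -0.002, -1.0]]
wrist_force: [-0.5, -0.4, -0.4]
gripper_width: 1.002
(array([0.0102, 0.0072, 0.1247]), array([-0.0007,  0.0031,  0.0004]))
```

```bash
python3 -m creep '[[1,0.01,0.007,0.05,0,0.003,0],[1,0.01,0.007,0.09,0,0.003,0],[1,0.01,0.007,0.12,0,0.003,0],[0.9,0.01,0.007,0.124,0,0.003,0],[0.85,0.01,0.007,0.124,0,0.003,0]]'
python3 - <<'E'
from look import *
print(delta([0.5201,-0.3139,0.0311],-4.95))
E
```

```text
time_s: 28.35
tcp_pos: [0.5204, -0.3134, 0.0315]
ee_rot: [[0.996, -0.084, -0.0], [-0.084, -0.996, 0.002], [-0.0, -0.002, -1.0]]
wrist_force: [0.5, -0.9, 0.8]
gripper_width: 0.918
(array([-0.0007,  0.0016,  0.0014]), array([-0.0006,  0.0002,  0.0007]))
```

```bash
python3 -m creep '[[0.85,-0.001,0.0015,0.001,-0.0006,0,0.0007],[0,-0.001,0.0015,0.001,-0.0006,0,0.0007],[0,-0.001,0.0015,0.001,-0.0006,0,0.0007],[0,-0.001,0.0015,0.001,-0.0006,0,0.0007],[0,-0.001,0.0015,0.001,-0.0006,0,0.0007]]'; python3 -m creep '[[0,0,0,0,0,0,0],[0,0,0,0,0,0,0],[0,0,0,0,0,0,0]]'
```

```text
time_s: 28.77
tcp_pos: [0.5205, -0.314, 0.0321]
ee_rot: [[0.996, -0.086, 0.001], [-0.086, -0.996, -0.0], [0.001, 0.0, -1.0]]
wrist_force: [-0.1, 1.5, 3.6]
gripper_width: 0.736
time_s: 29.02
tcp_pos: [0.5203, -0.3139, 0.0321]
ee_rot: [[0.996, -0.086, 0.0], [-0.086, -0.996, -0.0], [0.001, 0.0, -1.0]]
wrist_force: [-0.2, 0.3, 0.3]
gripper_width: 0.732
```

```bash
python3 -m creep '[[0,0,0,-0.06,0,0,0],[0,0,0,-0.15,0,0,0],[0,0,0,-0.25,0,0,0],[0,0,-0.05,-0.29,0,0,0],[0,-0.02,-0.15,-0.3,0,0,0]]'
python3 - <<'E'
from h import *
print(delta([0.4851,-0.0944,0.11],-1.6),r.sense()["wrist_force"])
E
```

```text
time_s: 29.43
tcp_pos: [0.5207, -0.2709, 0.1249]
ee_rot: [[0.996, -0.089, 0.008], [-0.089, -0.996, -0.003], [0.008, 0.002, -1.0]]
wrist_force: [0.9, 0.4, -2.9]
gripper_width: 0.732
(array([-0.171 , -0.5755,  0.047 ]), array([ 0.0008, -0.0025, -0.0195])) [ 0.92344493  0.4283132  -2.88576122]
```

```bash
python3 -m creep '[[0,-0.04,-0.12,0.02,0.001,-0.0025,-0.0195],[0,-0.08,-0.25,0.03,0.001,-0.0025,-0.0195],[0,-0.12,-0.38,0.04,0.001,-0.0025,-0.0195],[0,-0.16,-0.5,0.04,0.001,-0.0025,-0.0195],[0,-0.17,-0.575,0.047,0.001,-0.0025,-0.0195]]'; python3 -m creep '[[0,0,0,0,0,0,0],[0,0,0,0,0,0,0]]'
python3 - <<'E'
from h import *
print(delta([0.4851,-0.0944,0.045],-1.6),r.sense()["wrist_force"])
E
```

```text
time_s: 29.85
tcp_pos: [0.4828, -0.0921, 0.1095]
ee_rot: [[1.0, -0.027, -0.003], [-0.027, -1.0, 0.001], [-0.003, -0.001, -1.0]]
wrist_force: [0.1, -0.3, -2.6]
gripper_width: 0.731
time_s: 30.02
tcp_pos: [0.482, -0.0909, 0.1091]
ee_rot: [[1.0, -0.024, -0.004], [-0.024, -1.0, 0.001], [-0.004, -0.001, -1.0]]
wrist_force: [0.5, -0.5, -2.5]
gripper_width: 0.734
(array([0.0117, 0.0116, 0.2137]), array([-0.0004,  0.0013,  0.0011])) [ 0.50667373 -0.45024977 -2.48042895]
```

```bash
python3 -m creep '[[0,0.012,0.012,0.07,0,0.001,0.001],[0,0.012,0.012,0.14,0,0.001,0.001],[0,0.012,0.012,0.19,0,0.001,0.001],[0,0.012,0.012,0.205,0,0.001,0.001],[0,0.012,0.012,0.205,0,0.001,0.001]]'; python3 -m creep '[[0,0.003,0,0,0,0,0],[0,0.003,0,0,0,0,0]]'
python3 - <<'E'
from h import *
print(delta([0.4851,-0.0944,0.0331],-1.6),r.sense()["wrist_force"])
E
```

```text
time_s: 30.43
tcp_pos: [0.4843, -0.0955, 0.0462]
ee_rot: [[1.0, -0.029, -0.005], [-0.029, -1.0, 0.001], [-0.005, -0.001, -1.0]]
wrist_force: [-1.0, -0.0, -2.1]
gripper_width: 0.736
time_s: 30.6
tcp_pos: [0.4861, -0.096, 0.0469]
ee_rot: [[1.0, -0.029, -0.003], [-0.029, -1.0, 0.001], [-0.003, -0.001, -1.0]]
wrist_force: [-0.1, -0.1, -1.9]
gripper_width: 0.731
(array([-0.0034, -0.0053,  0.0461]), array([-0.0002,  0.0009, -0.0005])) [-0.0949141  -0.06592495 -1.94322197]
```

```bash
python3 -m creep '[[0,-0.0035,-0.005,0.015,0,0.001,-0.0005],[0,-0.0035,-0.005,0.03,0,0.001,-0.0005],[0,-0.0035,-0.005,0.04,0,0.001,-0.0005],[0,-0.0035,-0.005,0.042,0,0.001,-0.0005],[0,-0.0035,-0.005,0.042,0,0.001,-0.0005]]'
python3 - <<'E'
from h import *
s=r.sense();print(delta([0.4851,-0.0944,0.0331],-1.6),s["wrist_force"],yawx(s))
E
```

```text
time_s: 31.02
tcp_pos: [0.4849, -0.0945, 0.0341]
ee_rot: [[1.0, -0.028, -0.0], [-0.028, -1.0, 0.0], [-0.0, -0.0, -1.0]]
wrist_force: [-0.4, 0.4, -2.4]
gripper_width: 0.73
(array([ 0.0007, -0.0002,  0.0033]), array([-0.0001,  0.0001,  0.    ])) [-0.42132815  0.38885269 -2.38997913] -1.5924232105649176
```

```bash
python3 -m creep '[[0,0,0,0.003,0,0,0],[0,0,0,0.006,0,0,0],[0,0,0,0.009,0,0,0],[0,0,0,0.009,0,0,0]]'
```

```text
time_s: 31.35
tcp_pos: [0.485, -0.0944, 0.032]
ee_rot: [[1.0, -0.027, -0.0], [-0.027, -1.0, 0.0], [-0.0, -0.0, -1.0]]
wrist_force: [-1.7, 1.4, 3.1]
gripper_width: 0.733
```

```bash
python3 -m creep '[[1,0,0,0,0,0,0],[1,0,0,0,0,0,0],[1,0,0,0,0,0,0],[1,0,0,0,0,0,0],[1,0,0,-0.03,0,0,0]]'; python3 -m creep '[[1,0,0,-0.12,0,0,0],[1,0,0,-0.24,0,0,0],[1,0,0,-0.36,0,0,0],[1,0,0,-0.36,0,0,0],[1,0,0,-0.36,0,0,0]]'
python3 - <<'E'
from look import *
s,c,im,out=look("w11",["case_large"])
p,e=fit(large(Z),[(c,out["case_large"][0])],[.4845,-.0944,-.028],[.01,.01,.1]); print(sh(p),e)
print(delta([0.611,-0.322,0.12],-4.95))
E
```

```text
time_s: 31.77
tcp_pos: [0.4838, -0.0945, 0.04]
ee_rot: [[1.0, -0.028, -0.004], [-0.028, -1.0, 0.0], [-0.004, -0.0, -1.0]]
wrist_force: [-0.8, 0.2, -0.1]
gripper_width: 0.972
time_s: 32.18
tcp_pos: [0.4858, -0.0943, 0.151]
ee_rot: [[1.0, -0.028, 0.003], [-0.028, -1.0, 0.001], [0.003, -0.001, -1.0]]
wrist_force: [-0.2, -0.5, -0.9]
gripper_width: 1.0
case_large 0.82 11126 [226. 155. 318. 281.]
[484.5 -94.5  -1.6] [0.036]
(array([0.4463, 0.7461, 0.0908]), array([-0.0001,  0.0014,  0.0185]))
```

```bash
python3 -m creep '[[1,0.34,0.58,0,0,0.001,0.018],[1,0.34,0.58,0,0,0.001,0.018],[1,0.34,0.58,0,0,0.001,0.018],[1,0.34,0.58,0,0,0.001,0.018],[1,0.34,0.58,0,0,0.001,0.018]]'
python3 - <<'E'
from look import *
print(delta([0.611,-0.322,0.12],-4.95))
E
```

```text
time_s: 32.7
tcp_pos: [0.5807, -0.2735, 0.1451]
ee_rot: [[0.996, -0.085, -0.005], [-0.085, -0.996, 0.001], [-0.005, -0.0, -1.0]]
wrist_force: [0.8, 0.8, 0.0]
gripper_width: 0.999
(array([0.1149, 0.1524, 0.0832]), array([-0.0001,  0.0015,  0.0003]))
```

```bash
python3 -m creep '[[0.8,0.115,0.152,0.08,0,0.0015,0],[0.8,0.115,0.152,0.08,0,0.0015,0],[0.8,0.115,0.152,0.08,0,0.0015,0],[0.8,0.115,0.152,0.08,0,0.0015,0]]'
python3 - <<'E'
from look import *
s,c,im,out=look("w12",["case_small"])
p,e=fit(small(Z),[(c,out["case_small"][0])],[.611,-.322,-.085],[.01,.01,.1]); print(sh(p),e)
vis=im.copy()
q=proj(c,box(*p,.052,.036,.045,.045)[:4])[[0,1,3,2]]; cv2.polylines(vis,[np.round(q*16).astype(np.int32)],True,(0,0,255),1,cv2.LINE_AA,4)
cv2.imwrite("pics/w12z.png",vis)
print(delta([0.611,-0.322,0.045],-4.95))
E
```

```text
time_s: 33.03
tcp_pos: [0.6096, -0.3224, 0.117]
ee_rot: [[0.996, -0.087, -0.006], [-0.087, -0.996, 0.003], [-0.006, -0.002, -1.0]]
wrist_force: [-0.1, 0.8, 0.2]
gripper_width: 0.825
case_small 0.68 5009 [244. 181. 298. 272.]
[ 610.  -322.1   -5.1] [0.03]
(array([0.0032, 0.0026, 0.2495]), array([-0.0003,  0.0008,  0.0004]))
```

View pics/w12z.png

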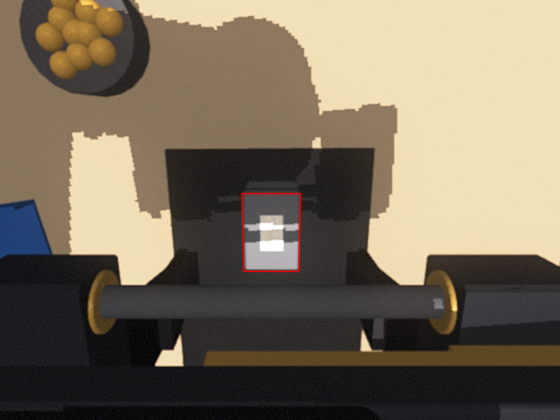

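```bash
python3 -m creep '[[0.7,0.003,0.002,0.09,0,0.001,0],[0.7,0.003,0.002,0.17,0,0.001,0],[0.7,0.003,0.002,0.23,0,0.001,0],[0.65,0.003,0.002,0.245,0,0.001,0],[0.65,0.003,0.002,0.245,0,0.001,0]]'
python3 - <<'E'
from look import *
print(delta([0.6103,-0.322,0.0289],-5.0))
E
```

```text
time_s: 33.55
tcp_pos: [0.6101, -0.3205, 0.0455]
ee_rot: [[0.996, -0.084, -0.002], [-0.084, -0.996, 0.002], [-0.002, -0.002, -1.0]]
wrist_force: [0.5, -0.4, 1.1]
gripper_width: 0.665
(array([0.0013, 0.0051, 0.0554]), array([-0.0005,  0.0007,  0.0011]))
```

```bash
python3 -m creep '[[0.6,0.001,0.005,0.02,0,0.001,0.001],[0.6,0.001,0.005,0.04,0,0.001,0.001],[0.6,0.001,0.005,0.052,0,0.001,0.001],[0.6,0.001,0.005,0.055,0,0.001,0.001],[0.6,0.001,0.005,0.055,0,0.001,0.001]]'; python3 -m creep '[[0,0,0,0,0,0,0],[0,0,0,0,0,0,0],[0,0,0,0,0,0,0],[0,0,0,0,0,0,0],[0,0,0,0,0,0,0]]'
```

```text
time_s: 33.97
tcp_pos: [0.6102, -0.322, 0.0291]
ee_rot: [[0.996, -0.087, 0.001], [-0.087, -0.996, 0.001], [0.001, -0.001, -1.0]]
wrist_force: [-0.4, 0.2, 0.1]
gripper_width: 0.603
time_s: 34.38
tcp_pos: [0.6103, -0.3221, 0.0294]
ee_rot: [[0.996, -0.087, 0.002], [-0.087, -0.996, 0.001], [0.001, -0.001, -1.0]]
wrist_force: [0.7, 0.6, 1.2]
gripper_width: 0.413
```

```bash
python3 -m creep '[[0,0,0,0,0,0,0],[0,0,0,-0.08,0,0,0],[0,0,0,-0.2,0,0,0],[0,0,0,-0.32,0,0,0],[0,-0.05,-0.08,-0.42,0,0,0]]'
python3 - <<'E'
from h import *
print(delta([0.4845,-0.0945,0.15],-1.6),r.sense()["wrist_force"])
E
```

```text
time_s: 34.8
tcp_pos: [0.599, -0.3001, 0.157]
ee_rot: [[0.996, -0.089, 0.004], [-0.089, -0.996, -0.002], [0.005, 0.001, -1.0]]
wrist_force: [1.3, 0.8, 0.1]
gripper_width: 0.412
(array([-0.4416, -0.6485,  0.0204]), array([ 0.0004, -0.0014, -0.0196])) [1.27793477 0.75105991 0.05061272]
```

```bash
python3 -m creep '[[0,-0.37,-0.54,0.01,0,-0.001,-0.0196],[0,-0.37,-0.54,0.01,0,-0.001,-0.0196],[0,-0.37,-0.54,0.01,0,-0.001,-0.0196],[0,-0.37,-0.54,0.01,0,-0.001,-0.0196],[0,-0.37,-0.54,0.01,0,-0.001,-0.0196]]'
python3 - <<'E'
from h import *
print(delta([0.4845,-0.0945,0.13],-1.6),r.sense()["wrist_force"])
E
```

```text
time_s: 35.22
tcp_pos: [0.5, -0.1265, 0.1529]
ee_rot: [[1.0, -0.027, -0.001], [-0.027, -1.0, -0.0], [-0.001, 0.0, -1.0]]
wrist_force: [0.7, 0.2, -1.3]
gripper_width: 0.412
(array([-0.0545, -0.1053,  0.0764]), array([0.0001, 0.0002, 0.0002])) [ 0.68405138  0.2207258  -1.333333  ]
```

```bash
python3 -m creep '[[0,-0.053,-0.105,0.07,0,0,0],[0,-0.053,-0.105,0.07,0,0,0],[0,-0.053,-0.105,0.08,0,0,0],[0,-0.053,-0.105,0.08,0,0,0]]'
python3 - <<'E'
from h import *
print(delta([0.4845,-0.0945,0.095],-1.6),r.sense()["wrist_force"])
E
```

```text
time_s: 35.55
tcp_pos: [0.4851, -0.0945, 0.1287]
ee_rot: [[1.0, -0.026, -0.001], [-0.026, -1.0, -0.001], [-0.001, 0.001, -1.0]]
wrist_force: [0.3, 0.0, -0.9]
gripper_width: 0.414
(array([-2.100e-03,  1.000e-04,  1.124e-01]), array([0.0002, 0.0002, 0.0005])) [ 0.28186745  0.03224417 -0.88938928]
```

```bash
python3 -m creep '[[0,-0.002,0,0.04,0,0,0.0005],[0,-0.002,0,0.08,0,0,0.0005],[0,-0.002,0,0.105,0,0,0.0005],[0,-0.002,0,0.11,0,0,0.0005],[0,-0.002,0,0.11,0,0,0.0005]]'
python3 - <<'E'
from h import *
print(delta([0.4845,-0.0945,0.081],-1.6),r.sense()["wrist_force"])
E
```

```text
time_s: 35.97
tcp_pos: [0.4848, -0.0952, 0.0953]
ee_rot: [[1.0, -0.029, -0.001], [-0.029, -1.0, -0.001], [-0.001, 0.001, -1.0]]
wrist_force: [0.7, -0.5, -1.0]
gripper_width: 0.413
(array([-0.001 , -0.0022,  0.0478]), array([ 0.0003,  0.0005, -0.0003])) [ 0.72670721 -0.53710289 -0.98331565]
```

```bash
python3 -m creep '[[0,-0.001,-0.002,0.015,0,0.0005,0],[0,-0.001,-0.002,0.03,0,0.0005,0],[0,-0.001,-0.002,0.042,0,0.0005,0],[0,-0.001,-0.002,0.046,0,0.0005,0],[0,-0.001,-0.002,0.046,0,0.0005,0]]'; python3 -m creep '[[0,0,0,0.003,0,0,0],[0,0,0,0.006,0,0,0],[0,0,0,0.008,0,0,0]]'
```

```text
time_s: 36.38
tcp_pos: [0.4843, -0.0946, 0.0812]
ee_rot: [[1.0, -0.029, -0.001], [-0.029, -1.0, -0.001], [-0.001, 0.001, -1.0]]
wrist_force: [-0.0, -0.4, -1.3]
gripper_width: 0.407
time_s: 36.63
tcp_pos: [0.4844, -0.0945, 0.0793]
ee_rot: [[1.0, -0.028, -0.0], [-0.028, -1.0, -0.001], [-0.0, 0.001, -1.0]]
wrist_force: [-2.5, 1.2, 6.6]
gripper_width: 0.416
```

Contact at the expected height. Release and go up.

```bash
python3 -m creep '[[0.8,0,0,0,0,0,0],[0.8,0,0,0,0,0,0],[0.8,0,0,0,0,0,0],[0.8,0,0,0,0,0,0],[0.8,0,0,-0.03,0,0,0]]'; python3 -m creep '[[1,0,0,-0.12,0,0,0],[1,0,0,-0.24,0,0,0],[1,0,0,-0.36,0,0,0],[1,-0.1,0.1,-0.42,0,0,0],[1,-0.15,0.1,-0.42,0,0,0]]'
python3 - <<'E'
from look import *
s,c,im,out=look("w13",["case_large","case_small"])
print({k:sh(fit(f,[(c,out[k][0])],[.4845,-.0945,-.028],[.01,.01,.1])[0]) for k,f in(("case_small",small(Z+.05)),)})
vis=im.copy()
for d,z in(((.088,.064),.053),((.052,.036),.095)):
    q=proj(c,box(.4845,-.0945,-.028,*d,z,z)[:4])[[0,1,3,2]]; cv2.polylines(vis,[np.round(q*16).astype(np.int32)],True,(0,0,255),1,cv2.LINE_AA,4)
cv2.imwrite("pics/w13z.png",vis)
print(delta([0.427,-0.306,0.2],0))
E
```

```text
time_s: 37.05
tcp_pos: [0.4832, -0.0946, 0.0872]
ee_rot: [[1.0, -0.029, -0.004], [-0.029, -1.0, -0.001], [-0.004, 0.001, -1.0]]
wrist_force: [-0.3, -0.1, 0.1]
gripper_width: 0.708
time_s: 37.47
tcp_pos: [0.4393, -0.1246, 0.2182]
ee_rot: [[1.0, -0.029, 0.005], [-0.029, -1.0, -0.002], [0.005, 0.002, -1.0]]
wrist_force: [-0.2, -0.8, -0.3]
gripper_width: 0.989
case_large 0.7 4089 [196. 100. 274. 204.]
case_small 0.76 3553 [203. 121. 255. 191.]
case_small 0.6 4239 [195.  97. 274. 202.]
{'case_small': array([484.4, -94.9,  -1.8])}
(array([-0.0154,  0.6091,  0.0498]), array([ 0.0003,  0.0005, -0.0095]))
```

View pics/w13z.png

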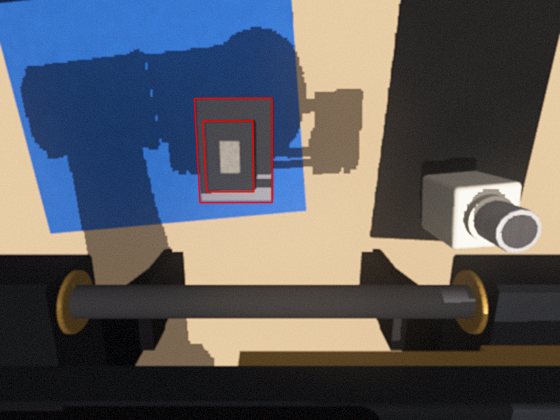

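```bash
python3 -m creep '[[1,-0.015,0.6,0.05,0,0,-0.0095],[1,-0.015,0.6,0.05,0,0,-0.0095],[1,-0.015,0.6,0.05,0,0,-0.0095],[1,-0.015,0.6,0.05,0,0,-0.0095],[1,-0.015,0.61,0.08,0,0,-0.0095]]'; python3 -m creep '[[1,0,0,0.05,0,0,0],[1,0,0,0.05,0,0,0]]'
python3 - <<'E'
from look import *
s,c,im,out=look("w14",["bottle"])
print(sh(fit(bottle(Z),[(c,out["bottle"][0])],[.4265,-.306,.045],[.01,.01,.1])[0]))
vis=im.copy()
q=proj(c,box(.4258,-.306,.045,.056,.056,.073,.073)[:4])[[0,1,3,2]]; cv2.polylines(vis,[np.round(q*16).astype(np.int32)],True,(0,0,255),1,cv2.LINE_AA,4)
q=proj(c,cyl(.4258,-.306,.017,.113,.113)[:32]); cv2.polylines(vis,[np.round(q*16).astype(np.int32)],True,(0,0,255),1,cv2.LINE_AA,4)
cv2.imwrite("pics/w14z.png",vis)
print(delta([0.427,-0.306,0.0988],0))
E
```

```text
time_s: 38.03
tcp_pos: [0.4283, -0.3104, 0.1914]
ee_rot: [[1.0, -0.002, 0.0], [-0.002, -1.0, -0.003], [0.0, 0.003, -1.0]]
wrist_force: [0.1, 1.0, 0.1]
gripper_width: 1.0
time_s: 38.2
tcp_pos: [0.427, -0.311, 0.1729]
ee_rot: [[1.0, -0.005, -0.006], [-0.005, -1.0, -0.001], [-0.006, 0.001, -1.0]]
wrist_force: [0.0, 1.1, -0.6]
gripper_width: 1.001
bottle 0.8 7017 [222. 166. 304. 271.]
[ 426.2 -305.7    3.3]
(array([-0.004 , -0.0151,  0.2561]), array([ 0.0009,  0.0006, -0.0005]))
```

View pics/w14z.png

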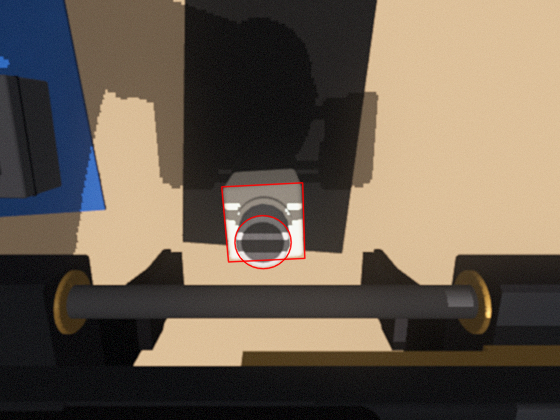

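```bash
python3 -m creep '[[1,-0.004,-0.015,0.1,0.001,0.0006,0],[1,-0.004,-0.015,0.18,0.001,0.0006,0],[0.9,-0.004,-0.015,0.24,0.001,0.0006,0],[0.8,-0.004,-0.015,0.253,0.001,0.0006,0],[0.7,-0.004,-0.015,0.253,0.001,0.0006,0]]'
python3 - <<'E'
from look import *
print(delta([0.427,-0.306,0.0988],0))
E
```

```text
time_s: 38.72
tcp_pos: [0.4272, -0.3052, 0.0995]
ee_rot: [[1.0, 0.0, -0.002], [0.0, -1.0, 0.001], [-0.002, -0.001, -1.0]]
wrist_force: [0.5, 0.3, 0.7]
gripper_width: 0.852
(array([-0.0008,  0.0025,  0.0024]), array([-0.0002,  0.0005,  0.0001]))
```

```bash
python3 -m creep '[[0.6,-0.001,0.002,0.002,0,0.0005,0],[0.3,-0.001,0.002,0.002,0,0.0005,0],[0,-0.001,0.002,0.002,0,0.0005,0],[0,-0.001,0.002,0.002,0,0.0005,0],[0,-0.001,0.002,0.002,0,0.0005,0]]'; python3 -m creep '[[0,0,0,0,0,0,0],[0,0,0,0,0,0,0],[0,0,0,0,0,0,0],[0,0,0,0,0,0,0],[0,0,0,0,0,0,0]]'
```

```text
time_s: 39.13
tcp_pos: [0.4273, -0.306, 0.0997]
ee_rot: [[1.0, 0.0, 0.001], [0.0, -1.0, 0.0], [0.001, -0.0, -1.0]]
wrist_force: [0.9, 0.8, -0.5]
gripper_width: 0.48
time_s: 39.55
tcp_pos: [0.4275, -0.306, 0.1001]
ee_rot: [[1.0, 0.0, 0.002], [0.0, -1.0, -0.0], [0.002, 0.0, -1.0]]
wrist_force: [-0.1, 2.2, 3.6]
gripper_width: 0.384
```

```bash
python3 -m creep '[[0,0,0,0,0,0,0],[0,0,0,-0.1,0,0,0],[0,0,0,-0.22,0,0,0],[0,0,0,-0.35,0,0,0],[0,0,0,-0.48,0,0,0]]'
python3 - <<'E'
from h import *
print(delta([0.4806,0.0522,0.24],0),r.sense()["wrist_force"])
E
```

```text
time_s: 39.97
tcp_pos: [0.4262, -0.3055, 0.2442]
ee_rot: [[1.0, -0.0, -0.001], [-0.0, -1.0, 0.002], [-0.001, -0.002, -1.0]]
wrist_force: [1.9, -1.1, -2.4]
gripper_width: 0.385
(array([ 0.1815, -1.1924,  0.0155]), array([-0.0005,  0.0004, -0.    ])) [ 1.91992253 -1.10194023 -2.37378903]
```

```bash
python3 -m creep '[[0,0.09,-0.6,0,0,0,0],[0,0.09,-0.6,0,0,0,0],[0,0.09,-0.6,0,0,0,0],[0,0.09,-0.6,0,0,0,0],[0,0.09,-0.6,0,0,0,0]]'; python3 -m creep '[[0,0.07,-0.54,0,0,0,0],[0,0.07,-0.54,0,0,0,0],[0,0.07,-0.54,0,0,0,0],[0,0.07,-0.54,0,0,0,0],[0,0.07,-0.54,0,0,0,0]]'
python3 - <<'E'
from h import *
print(delta([0.4806,0.0522,0.125],0),r.sense()["wrist_force"])
E
```

```text
time_s: 40.38
tcp_pos: [0.4526, -0.1219, 0.2435]
ee_rot: [[1.0, 0.003, -0.002], [0.003, -1.0, 0.003], [-0.002, -0.003, -1.0]]
wrist_force: [-0.5, -0.6, -3.7]
gripper_width: 0.381
time_s: 40.8
tcp_pos: [0.474, 0.0458, 0.243]
ee_rot: [[1.0, 0.009, -0.002], [0.009, -1.0, 0.005], [-0.002, -0.005, -1.0]]
wrist_force: [-0.5, -0.6, -2.3]
gripper_width: 0.381
(array([ 0.023 , -0.0193,  0.3933]), array([-0.0016,  0.0006,  0.0029])) [-0.47273266 -0.57224916 -2.25857438]
```

```bash
python3 -m creep '[[0,0.02,-0.018,0.08,-0.0016,0.0006,0.003],[0,0.022,-0.019,0.18,-0.0016,0.0006,0.003],[0,0.022,-0.019,0.29,-0.0016,0.0006,0.003],[0,0.022,-0.019,0.37,-0.0016,0.0006,0.003],[0,0.022,-0.019,0.39,-0.0016,0.0006,0.003]]'
python3 - <<'E'
from h import *
print(delta([0.4806,0.0522,0.105],0),r.sense()["wrist_force"])
E
```

```text
time_s: 41.22
tcp_pos: [0.4765, 0.0508, 0.1211]
ee_rot: [[1.0, -0.002, -0.011], [-0.002, -1.0, -0.003], [-0.011, 0.003, -1.0]]
wrist_force: [-0.7, -0.1, -2.7]
gripper_width: 0.382
(array([ 0.0143, -0.0048,  0.0534]), array([ 0.0011,  0.0034, -0.0005])) [-0.69562369 -0.1442482  -2.68959128]
```

```bash
python3 -m creep '[[0,0.014,-0.005,0.015,0.001,0.0034,0],[0,0.014,-0.005,0.03,0.001,0.0034,0],[0,0.014,-0.005,0.045,0.001,0.0034,0],[0,0.014,-0.005,0.053,0.001,0.0034,0],[0,0.014,-0.005,0.053,0.001,0.0034,0]]'; python3 -m creep '[[0,0,0,0,0,0,0]]'
python3 - <<'E'
from h import *
print(delta([0.4806,0.0522,0.1005],0),r.sense()["wrist_force"])
E
```

```text
time_s: 41.63
tcp_pos: [0.4808, 0.0523, 0.1055]
ee_rot: [[1.0, -0.002, 0.001], [-0.002, -1.0, 0.0], [0.001, -0.0, -1.0]]
wrist_force: [-0.4, -0.6, -2.4]
gripper_width: 0.382
time_s: 41.72
tcp_pos: [0.4812, 0.0524, 0.1062]
ee_rot: [[1.0, -0.002, 0.002], [-0.002, -1.0, 0.001], [0.002, -0.001, -1.0]]
wrist_force: [0.5, 0.1, -1.9]
gripper_width: 0.378
(array([-0.0021,  0.0007,  0.019 ]), array([-0.0002, -0.0007, -0.0005])) [ 0.51857781  0.07843608 -1.90463097]
```

```bash
python3 -m creep '[[0,-0.002,0.001,0.006,0,-0.0007,0],[0,-0.002,0.001,0.012,0,-0.0007,0],[0,-0.002,0.001,0.018,0,-0.0007,0],[0,-0.002,0.001,0.019,0,-0.0007,0]]'; python3 -m creep '[[0,0,0,0.002,0,0,0],[0,0,0,0.004,0,0,0],[0,0,0,0.004,0,0,0]]'
```

```text
time_s: 42.05
tcp_pos: [0.4804, 0.0521, 0.1003]
ee_rot: [[1.0, -0.002, -0.0], [-0.002, -1.0, 0.001], [-0.0, -0.001, -1.0]]
wrist_force: [-0.3, 0.5, -2.3]
gripper_width: 0.381
time_s: 42.3
tcp_pos: [0.4807, 0.0522, 0.1002]
ee_rot: [[1.0, -0.001, 0.0], [-0.001, -1.0, 0.0], [0.0, -0.0, -1.0]]
wrist_force: [-2.7, 1.6, 4.8]
gripper_width: 0.382
```

Contact. Release, retreat upwards, then a final check of everything.

```bash
python3 -m creep '[[0.8,0,0,0,0,0,0],[0.8,0,0,0,0,0,0],[0.8,0,0,0,0,0,0],[0.8,0,0,0,0,0,0],[0.8,0,0,0,0,0,0]]'; python3 -m creep '[[1,0,0,-0.05,0,0,0],[1,0,0,-0.15,0,0,0],[1,0,0,-0.28,0,0,0],[1,0,0,-0.4,0,0,0],[1,0,0,-0.5,0,0,0]]'
python3 - <<'E'
from h import *
print(delta([0.43,-0.02,0.26],0),r.sense()["wrist_force"])
E
```

```text
time_s: 42.72
tcp_pos: [0.4809, 0.0522, 0.1002]
ee_rot: [[1.0, -0.001, 0.001], [-0.001, -1.0, 0.001], [0.001, -0.001, -1.0]]
wrist_force: [0.3, -0.1, 0.2]
gripper_width: 0.677
time_s: 43.13
tcp_pos: [0.4812, 0.0521, 0.2529]
ee_rot: [[1.0, -0.001, 0.003], [-0.001, -1.0, 0.001], [0.003, -0.001, -1.0]]
wrist_force: [1.5, 0.1, -0.3]
gripper_width: 0.979
(array([-0.1704,  0.2405, -0.0243]), array([-0.0003, -0.001 , -0.0003])) [ 1.54315737  0.05635067 -0.28361279]
```

```bash
python3 -m creep '[[1,-0.18,0.24,-0.01,0,-0.001,0],[1,-0.18,0.24,-0.01,0,-0.001,0],[1,-0.18,0.24,-0.01,0,-0.001,0],[1,-0.18,0.24,-0.01,0,-0.001,0],[1,-0.18,0.24,-0.01,0,-0.001,0]]'; python3 -m creep '[[1,0,0,0,0,0,0],[1,0,0,0,0,0,0]]'
python3 - <<'E'
from look import *
s,c,im,out=look("w15",["bottle","case_large","case_small"])
print(s["tcp_pos"])
print(sh(fit(bottle(Z),[(c,out["bottle"][0])],[.479,.052,.045],[.01,.01,.1])[0]))
u=out["case_large"][0]|out["case_small"][0]
print(sh(fit(stack(Z),[(c,u)],[.4845,-.0945,-.028]*2,[.01,.01,.1]*2)[0]))
E
```

```text
time_s: 43.55
tcp_pos: [0.4273, -0.02, 0.256]
ee_rot: [[1.0, -0.002, 0.001], [-0.002, -1.0, 0.001], [0.001, -0.001, -1.0]]
wrist_force: [0.9, 0.3, 0.1]
gripper_width: 0.992
time_s: 43.72
tcp_pos: [0.428, -0.0194, 0.2557]
ee_rot: [[1.0, -0.001, 0.001], [-0.001, -1.0, 0.001], [0.001, -0.001, -1.0]]
wrist_force: [-0.3, 0.0, 0.3]
gripper_width: 1.002
bottle 0.77 4278 [159. 109. 234. 177.]
case_large 0.93 3675 [309.  85. 391. 180.]
case_small 0.91 3110 [332. 104. 383. 167.]
[ 0.42799117 -0.01941967  0.2556516 ]
[478.6  51.7   2.5]
[484.7 -94.1  -1.5 486.1 -88.3  -2.3]
```

View pics/w15m.png

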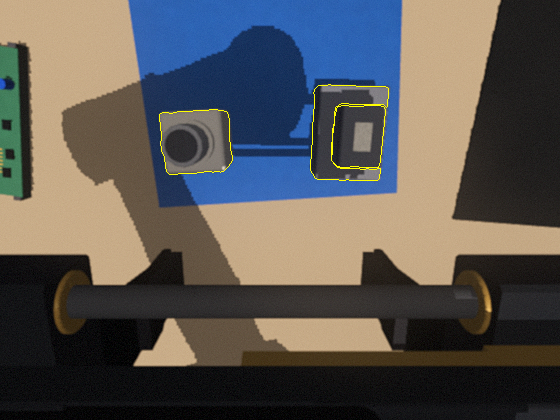

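```bash
python3 -m creep '[[1,-0.1,-0.3,-0.3,0,0,0],[1,-0.1,-0.45,-0.4,0,0,0],[1,-0.15,-0.5,-0.4,0,0,0],[1,-0.2,-0.5,-0.4,0,0,0],[1,-0.2,-0.55,-0.4,0,0,0]]'; python3 -m creep '[[1,-0.2,-0.6,0,0,0,0],[1,-0.2,-0.6,0,0,0,0],[1,-0.2,-0.6,0,0,0,0],[1,-0.2,-0.6,0,0,0,0],[1,-0.2,-0.6,0,0,0,0]]'
python3 - <<'E'
from look import *
m0=pickle.load(open("m0.pkl","rb"))
for n in("top","scene"):
    c=cam(n); im=r.capture(n); cv2.imwrite(f"pics/{n}_f.png",im)
    for t,f,p0 in(("bottle",bottle(Z),[.4785,.0523,.045]),("case_large",None,[.4845,-.0945,-.028]),("case_small",small(.053),[.4845,-.0945,-.028]),("heatsink",sink(.02),[.501,.304,-.15])):
        o=r.outline_of(n,t)
        if not o: print(n,t,"none");continue
        m=o[0]["pixels"]
        if f: print(n,t,sh(fit(f,[(c,m)],p0,[.01,.01,.1])[0]), "before",sh(fit(f,[(c,m0[n,t])],p0,[.01,.01,.1])[0]) if t!="heatsink" else "")
        else:
            m1=m; a=o
            xs=np.nonzero(m);x0=np.nonzero(m0[n,t]); print(n,t,"bbox",xs[1].min(),xs[1].max(),xs[0].min(),xs[0].max(),"was",x0[1].min(),x0[1].max(),x0[0].min(),x0[0].max())
    for t in("spool","tin","screwdriver"):
        o=r.outline_of(n,t); 
        if o:
            g=lambda m:np.array(np.nonzero(m)).mean(1).round(1)
            print(n,t,g(o[0]["pixels"]),g(m0[n,t]))
print(r.sense()["time_s"])
E
```

```text
time_s: 44.33
tcp_pos: [0.3693, 0.1405, 0.3752]
ee_rot: [[1.0, -0.002, 0.003], [-0.002, -1.0, 0.002], [0.003, -0.002, -1.0]]
wrist_force: [0.9, 0.2, -0.6]
gripper_width: 0.997
time_s: 44.75
tcp_pos: [0.308, 0.3241, 0.3752]
ee_rot: [[1.0, 0.002, 0.003], [0.002, -1.0, 0.003], [0.003, -0.003, -1.0]]
wrist_force: [-0.4, 0.1, -0.4]
gripper_width: 0.998
top bottle [476.5  51.5   2.7] before [477.1  52.8   2.7]
top case_large none
top case_small [483.8 -94.7  -0.9] before [486.2 -96.1   1.6]
top heatsink [498.7 304.   -7.2] before 
top spool [167.1 178.9] [166.9 179. ]
top tin [164.5 377.1] [164.9 377.5]
top screwdriver [165.2 283.2] [165.1 285.2]
scene bottle [476.9  50.1   0.8] before [4.775e+02 5.060e+01 1.000e-01]
scene case_large bbox 222 253 167 210 was 222 253 167 209
scene case_small [483.8 -97.4  -2.1] before [ 4.874e+02 -9.640e+01  3.000e-01]
scene heatsink [502.6 300.2 -10.4] before 
scene spool [267.8 413.3] [267.6 413.4]
scene tin [284.5 167.1] [284.8 167.2]
scene screwdriver [279.8 285.7] [279.6 287.4]
45.55
```

View pics/scene_f.png

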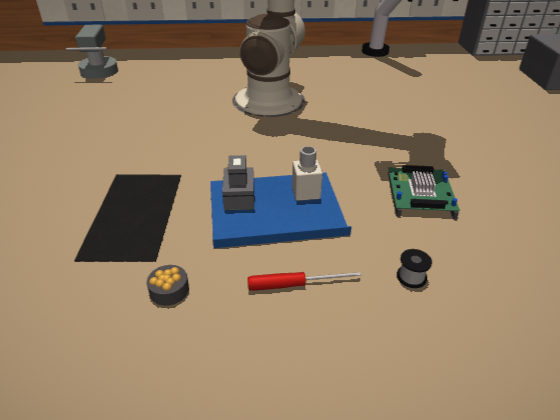

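View pics/top_f.png

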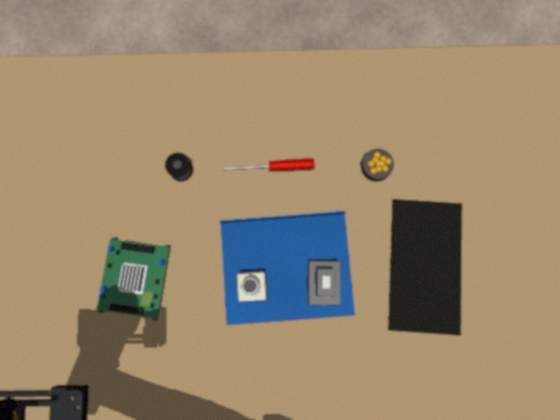

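Everything is back in place and the bystanders are unmoved. The screwdriver's 2 px shift in mask centroid comes from how much of its thin shaft was segmented. The arm is clear, so I am handing in.

```bash
python3 -m creep '[[1,0,0,0,0,0,0],[1,0,0,0,0,0,0]]'; python3 -c "
from station import r
print(r.finish_job())"
```

```text
time_s: 45.72
tcp_pos: [0.3097, 0.3204, 0.3756]
ee_rot: [[1.0, -0.002, 0.003], [-0.002, -1.0, 0.003], [0.003, -0.003, -1.0]]
wrist_force: [-0.5, -0.1, 0.3]
gripper_width: 0.994
the job is handed in; nothing more can be done
None
```

I moved the bottle, small case and large case upright onto the mat, then set the heat sink on the board's pad. After that I put the large case back, the small case on top of it, and the bottle back on its spot. I handed the job in at 45.7 s of the 141 s allowed, with the arm clear of everything. The highest wrist force I saw was about 12 N.

**Last checks**
- **Heat sink:** about 0.6 mm and 0.1° off the pad's centre in the close wrist view.
- **Large case:** within about 1 mm of its starting position, turned the same to about 0.1°.
- **Small case:** within about 0.5 mm and 0.2° of centred and square on the large case. This is from the view just after I placed it.
- **Bottle:** within about 1 mm of its starting position, at the same angle.
- **Spool, tin and screwdriver:** unmoved in the top and scene pictures. The screwdriver's outline centre shifted by 2 pixels, which I put down to the thin shaft being only partly segmented.

**Checks that failed or disagreed**
- **Top camera:** it did not find the large case in the last picture, though the scene camera shows it where it was.
- **Far cameras:** their heat-sink readings were off by up to 4 mm and 2°. I trusted the wrist view taken close up.
- **Stack outline:** a fit to the whole stack put the small case 6 mm to one side. That fit cannot place the small case well, because its outline lies inside the large case's. The separate view of the small case disagreed with it.
- **Pad height:** one view gave 12 mm instead of 20 mm. Touching down at 20 mm confirmed the given height.

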